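Bring the pipette to the open photometer cell

ROBOT

A 6-joint arm with a two-finger parallel gripper is mounted at the origin on a cart in front of the work surface, level with it; the furniture and walls round the work are solid. World frame = base frame: x ahead of the robot, y to its left, z up, the work surface at z = 0. Lengths are in m, angles in degrees, forces in N, time in s.
With the tool pointing down it reaches from about 0.375 to 0.825 m from the base axis. Payload 5.5 kg.
Tool frame: the origin (TCP) lies midway between the tips of the shut fingers; the grasp point (between the pads) lies 19 mm behind it (arm.pinch_z is the distance from the TCP to the grasp point, in m); z points along the fingers, y is the direction in which the jaws open and shut (so a half turn about z gives the same grasp; the last joint's range is limited). The gripper opens to 85 mm and grips with 20 to 120 N. Pads are 22 mm wide; open, the fingers measure 114 mm over their backs; the gripper's body (76 mm by 85 mm) begins 54 mm behind the grasp point. The pads swing forward as they close: fully open they stand 13 mm farther back than shut.
Start: joints at [71.276, 17.962, -2.699, 69.339, 0, 90], TCP at [0.193, 0.568, 0.231] pointing down, gripper open.
Joint ranges: [-152.73, 152.73], [-39.44, 99.34], [-58.76, 71.6], [-118.89, 123.64], [-81.53, 83.1], [-180, 180]. Speed limits (degrees/s): [136.94, 136.94, 172.46, 180, 180, 180].

INTERFACE

Orientations are given as [roll, pitch, yaw] about the fixed x, y, z axes, in that order (R = Rz(yaw) Ry(pitch) Rx(roll)).
In Python, from workcell import arm, read_camera gives the robot as it stands. The module is installed in compiled form; this text tells all that it offers.
- The arm moves only by the shell command python3 -m handwheel 'ROWS' [FORCE]. ROWS is JSON, a list of rows, each an object with "angular": the turn, a rotation vector about the tool's x, y, z as a fraction of full scale, a list of three; "xyz": the shift along the tool's x, y, z as a fraction of full scale, a list of three; "hand": the opening in per cent of the stroke, from 0 (shut) to 100 (fully open). In form: [{"angular": [ax, ay, az], "xyz": [tx, ty, tz], "hand": hand}, ...]. A call has 1 to 8 rows; each row is the pose to reach, as a shift and turn from the pose commanded when the call began, along the tool's axes at that moment; what a row does not reach only later rows make up. Full scale, the value 1, is 250 mm for a shift and 1.5 rad for a turn. A row lasts 1/8 s, in which the tool goes at most 62.5 mm and 10.7 degrees, less where a joint would pass 70% of its speed; a pose out of reach is approached as far as the arm can. A call with a number of a shift or a turn outside -1 to 1 is refused whole. A call with a gripper value outside its range is refused whole. The fingers move at their own pace and stop on an object; FORCE is the grip in N (left out, the last holds). Time passes only in rows, so rows that repeat a pose let the fingers close. It gives the time, the measured TCP pose, the force and the opening at its end, in the units of the state.
- arm.sense(): the state, without advancing time (a new reading comes with each control period).
- read_camera(name): name is "side" or "top"; returns a dict with "image" (400x640x3 uint8, red, green, blue), "range_z" (400x640 float32, m along the optical axis (not along the pixel's ray), 0 where there is no reading), "K" (3x3 intrinsics, pixels), "rvec" (rotation vector, rad) and "tvec" (3), from world to camera coordinates, as OpenCV has them. Camera axes: x right, y down, z forward; pixel columns grow to the right and rows downward; lengths in m; the calibration is good to about 2 mm. A picture is of the moment at which its call begins.
- arm.job_done(): hands the job in, once; it reports no verdict.
The state is a dict: "time": time; "qpos": joint angles; "joint_velocities": joint speeds; "joint_torque": joint torques, N m; "eef_pos": TCP position; "eef_rot": TCP orientation; "contact_force": force on the tool from outside, world axes, zero at the start; "ft_torque": the same for the moment, N m; "gripper_width": finger opening in m.
Only numpy, scipy, OpenCV 4.12 (cv2) and the standard library are available. Lean on these libraries where they do the work, as an engineer would, in place of code of your own. Each camera call takes 0.05 s, during which the arm holds its last target.

TASK

Make the photometer ready for a reagent addition: first take the bottle off its deck, where it blocks the light cover, and stand it upright on the worktop clear of the photometer, then slide the cover fully open. Then lift the pipette from the left slot of the stand (as seen from the robot), carry it over the things in front of the covered microscope, and stop with it upright and its tip centred over the mouth of the cell, about 1 cm above it, without ever touching the photometer with it. Do not knock the other things about, and finish while still holding the pipette there, still.

Things in the scene. Friction and masses are not known exactly. Their poses are not given: they have to be found in the camera images.
- reader: bench photometer, fixed, 180 (x) x 250 (y) mm. Origin: centre of underside; +x its back, +y its left, z up. White deck 65 mm high. Display hood 110 mm high at the back, x > 38 mm; grey lamp housing 96 mm high at the left end, y > 79 mm. Guide rails at x = +-47 mm, 5 wide, 75 mm high; between them the black light cover slides from the right (over the cell) to the left (where the bottle stands)
- cell_mouth (a point): centre of the open top of the clear square sample cell (12.5 mm outside, 10 mm opening) fixed in a 54 mm square recess of the photometer's deck. It is 62 mm above the worktop, 3 mm below the deck, at x = 0, y = -62 mm of the photometer, whose axes it has. Hidden until the cover is opened
- cover (a joint): travel of the light cover in m: 0 shut, 0.080 fully open at its stop; slides along the photometer's +y, drags with about 1 N, stays where it is left. Black plate 88 (x) x 85 (y) mm, top 78 mm above the worktop. A bottle standing in its way stops it short
- cover_grip (a point): top centre of the upright grip ridge in the middle of the light cover, and moving with it: 40 mm long (photometer's x), 10 mm thick (y), rising 20 mm above the cover; its top is 98 mm above the worktop
- bottle: closed white round bottle, 52 mm diameter, 105 mm high, cap 32 mm diameter from 93 to 105 mm; 0.15 to 0.27 kg. Origin: centre of its underside, z up. Stands on the photometer's deck, left of the light cover
- stand: white pipette stand, fixed, 110 (x) x 190 (y) mm. Origin: centre of underside; front to -x, y to its left. Its fork plate, top 120 mm high, has two slots 18 mm wide, open to the front, at y = +45 mm (left) and -45 mm (right); lips 5 mm high along the front edge keep a pipette in until it is lifted
- pipette: white pipette hanging upright by its shoulder in the left slot, 226 mm long, 85 g. Origin level with the tip's end, z up along it; long axis at x = -14 mm, y = 0. Body to grasp 21 (x) by 27 (y) mm, 117 to 201 mm above the tip; below it the shoulder (32 mm wide) and a nose at most 12 mm thick; plunger up to 226 mm; hook out to x = +28 mm. A lift of 110 mm clears the fork, of 10 mm its lips
- pipette_tip (a point): lower end of the white pipette's tip, on its long axis; z up along the pipette. It hangs 15 mm above the worktop at the start
- pipette_b: black pipette of the same size in the right slot, to be left alone. Origin as for the white one
- beaker: glass beaker, 73 mm diameter, 92 mm high, loose, between the stand and the photometer; to be left alone. Origin: centre of its underside
- microtubes: small blue rack of capped microtubes, 77 x 118 x 32 mm, loose, to be left alone. Origin: centre of its underside. Behind it and the beaker stands the covered microscope, fixed, 0.35 m high; its plastic hood reaches forward to about x = 0.50 m between y = -0.2 and 0 m: pass in front of it

How it is judged (in metres and radians):
On the way, in this order (a step that is already met when the one before it is completed fails the run):
1. the bottle stands upright on the worktop, let go, clear of the photometer (height (world z) of bottle below 0.006 m and angle between bottle's own z axis and vertical below 0.15 rad and contact force between bottle and reader below 0.05 N and contact force between the fingers and bottle below 0.05 N), for 0.3 s.
2. the light cover is fully open (value of joint cover above 0.074 m), for 0.2 s.
3. the pipette is lifted clear of the stand (height (world z) of pipette_tip above 0.035 m and contact force between pipette and stand below 0.05 N and contact force between the fingers and pipette above 1 N), for 0.2 s.
At the end, for the whole second after the job is handed in: Gripper holds the pipette still and upright (7 degrees), tip within 4.5 mm sideways of the cell mouth's centre and 3 to 20 mm above it, not touching the photometer; cover open to within 6 mm of its stop; bottle upright on the worktop, clear of the photometer (horizontal distance between pipette_tip and cell_mouth below 0.0045 m and z of pipette_tip in the frame of cell_mouth between 0.003 and 0.02 m and angle between pipette's own z axis and vertical below 0.12 rad and contact force between the fingers and pipette above 1 N and contact force between each of pipette, bottle and reader below 0.05 N and linear speed of each of pipette, bottle below 0.02 m/s and angular speed of pipette below 0.15 rad/s and value of joint cover above 0.074 m and height (world z) of bottle below 0.006 m and angle between bottle's own z axis and vertical below 0.15 rad); the arm keeps its last pose, push and grip.
It fails at once if the bottle is knocked over (angle between bottle's own z axis and vertical above 0.6 rad).
It fails at once if the pipette knocks against the photometer (contact force between pipette and reader above 1 N).
It fails at once if the beaker, the microtube rack or the other pipette is knocked about (moved more than 30 mm) (distance of any of beaker, microtubes, pipette_b from where it was at the start of the episode above 0.03 m).
It also fails if it takes over 67 s, if anything falls off the work surface, if the arm or the gripper's body presses on something with over 40 N, if the wrist force passes 120 N, or if a joint passes its speed limit or range.

## Working session

There is one attempt and no reset: what is moved stays moved. The work goes in short steps, Python scripts to look and compute and a shell command to move; the robot and the scene stay as the last step left them, time stands still between calls to the robot, and variables do not carry over. Pictures are saved under pics/ and viewed, and the job is handed in when it is done.

```bash
ls; mkdir -p pics
cat > h.py <<'E'
import numpy as np, cv2
from workcell import arm, read_camera
def snap(n,f):
    d=read_camera(n); cv2.imwrite(f'pics/{f}.png',d['image'][:,:,::-1]); np.savez(f'pics/{f}.npz',**d); return d
def cam(d):
    R,_=cv2.Rodrigues(np.array(d['rvec'],float)); return R,np.array(d['tvec'],float).ravel()
def cloud(d):
    R,t=cam(d);K=d['K'];z=d['range_z'].astype(float)
    v,u=np.mgrid[:z.shape[0],:z.shape[1]]
    P=np.stack([(u-K[0,2])*z/K[0,0],(v-K[1,2])*z/K[1,1],z],-1)
    W=(P-t)@R; W[z<=0]=np.nan
    return W
def ray(d,u,v,h):
    R,t=cam(d);K=d['K'];r=R.T@np.array([(u-K[0,2])/K[0,0],(v-K[1,2])/K[1,1],1]);c=-R.T@t
    return c+r*(h-c[2])/r[2]
def proj(d,p):
    return cv2.projectPoints(np.array(p,float).reshape(-1,3),np.array(d['rvec'],float),np.array(d['tvec'],float),np.array(d['K'],float),None)[0].reshape(-1,2)
E
python3 - <<'E'
from h import *
for n in('side','top'):
    d=snap(n,n+'0');R,t=cam(d);print(n,-R.T@t,R[2],d['K'][0,0])
print(arm.sense())
E
```

```text
pics
side [ 0.17005033 -0.52586213  1.1133913 ] [ 0.30266972  0.41619767 -0.85742086] 420.83883103256966
top [ 0.33801545 -0.04583563  1.27248591] [ 0.14811143  0.00630068 -0.98895061] 361.76925433045665
{'time': 0.1, 'qpos': array([ 7.12750274e+01,  1.79996818e+01, -2.74888425e+00,  6.93399650e+01,
       -1.46815716e-05,  9.00016555e+01]), 'joint_velocities': array([ 0.01330491, -0.00203295,  0.10681379, -0.0730351 , -0.05121663,
       -0.01647338]), 'joint_torque': array([ 6.99964166e-04, -5.40769207e+01,  3.40541375e+01,  1.12815414e-02,
        5.42995929e-05,  2.85316560e-06]), 'eef_pos': array([0.19244712, 0.56774531, 0.23052263]), 'eef_rot': array([-1.79911469e+02,  1.72395913e-05,  1.61273372e+02]), 'contact_force': array([0.06560136, 0.25326054, 0.24854779]), 'ft_torque': array([ 0.01252751,  0.02111853, -0.02666982]), 'gripper_width': 0.08552444013899141}
```

View pics/top0.png

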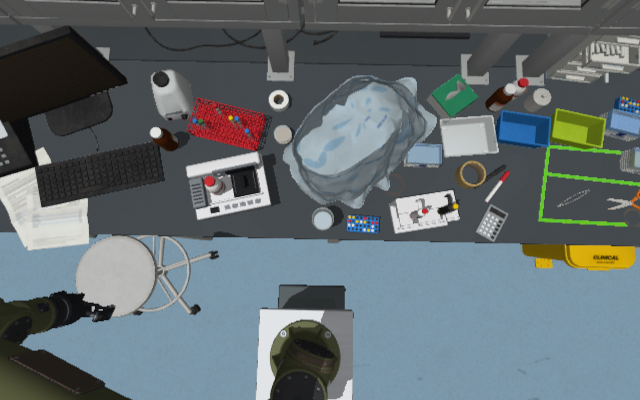

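View pics/side0.png

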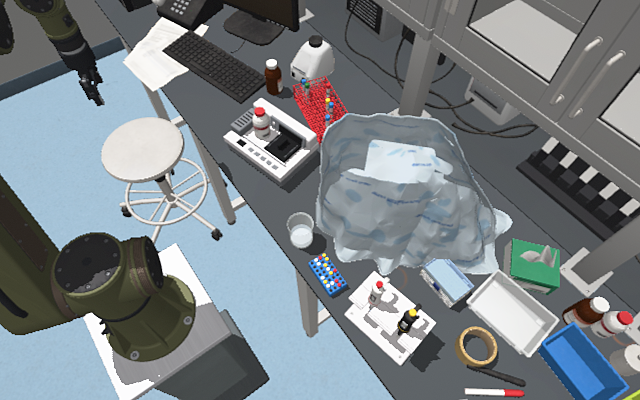

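```bash
python3 - <<'E'
import cv2,numpy as np
t=cv2.imread('pics/top0.png');s=cv2.imread('pics/side0.png')
a=cv2.resize(t[140:250,170:290],None,fx=3.3,fy=3.3,interpolation=2);b=cv2.resize(t[160:250,370:490],None,fx=3.3,fy=3.3,interpolation=2)
c=cv2.resize(s[80:200,210:330],None,fx=3.3,fy=3.3,interpolation=2);e=cv2.resize(s[260:370,330:450],None,fx=3.3,fy=3.3,interpolation=2)
def p(x):
    o=np.zeros((298,396,3),np.uint8);x=x[:298,:396];o[:x.shape[0],:x.shape[1]]=x;return o
cv2.imwrite('pics/crop0.png',np.vstack([np.hstack([p(a),p(b)]),np.hstack([p(c),p(e)])]))
E
python3 - <<'E'
from h import *
for n in('top',):
    d=dict(np.load(f'pics/{n}0.npz'));W=cloud(d)
    for u,v in[(228,187),(213,183),(425,211),(456,206),(245,180),(322,217),(365,223),(260,186),(402,222),(225,207)]:
        print(n,u,v,W[v,u].round(3))
E
```

```text
top 228 187 [0.557 0.274 0.061]
top 213 183 [0.549 0.293 0.169]
top 425 211 [ 0.467 -0.343  0.242]
top 456 206 [ 0.484 -0.433  0.239]
top 245 180 [0.577 0.212 0.086]
top 322 217 [ 0.464 -0.048  0.034]
top 365 223 [ 0.448 -0.197  0.029]
top 260 186 [0.562 0.165 0.063]
top 402 222 [ 0.445 -0.303  0.124]
top 225 207 [0.487 0.278 0.07 ]
```

View pics/crop0.png

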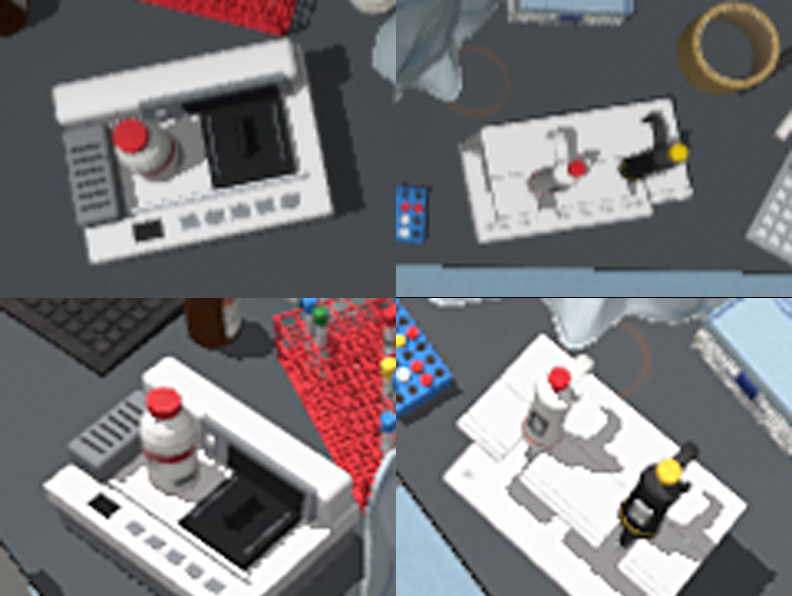

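```bash
cat > m.py <<'E'
from h import *
D={n:dict(np.load(f'pics/{n}0.npz')) for n in('top','side')}
def redc(d,box,hsv_lo,hsv_hi,zlo,zhi):
    h=cv2.cvtColor(d['image'],cv2.COLOR_RGB2HSV);W=cloud(d)
    m=(h[...,1]>120)&(h[...,2]>90)&((h[...,0]<hsv_hi)&(h[...,0]>=hsv_lo)|((hsv_lo==0)&(h[...,0]>170)))
    m&=(W[...,0]>box[0])&(W[...,0]<box[1])&(W[...,1]>box[2])&(W[...,1]<box[3])&(W[...,2]>zlo)&(W[...,2]<zhi)
    return m,W
for n,d in D.items():
    for nm,box,lo,hi,zl,zh in [('bottle cap',(.45,.65,.2,.4),0,8,.155,.19),('pip plunger',(.38,.55,-.42,-.25),0,8,.2,.27),('pipb',(.38,.6,-.52,-.36),18,35,.2,.27)]:
        m,W=redc(d,box,lo,hi,zl,zh);v,u=np.nonzero(m);P=W[m]
        print(n,nm,len(u),'px',u.mean().round(1),v.mean().round(1),'mean',P.mean(0).round(4),'zmax',np.percentile(P[:,2],95).round(4), 'bbox mid',((P.min(0)+P.max(0))/2).round(4),P.ptp(0).round(3) if hasattr(P,'ptp') else np.ptp(P,0).round(3))
    W=cloud(d)
    # reader heights
    for nm,box,zl,zh in[('reader all',(.42,.72,.1,.42),.055,.118),('hood',(.5,.72,.1,.42),.1,.118),('stand fork',(.35,.6,-.55,-.2),.112,.13)]:
        m=(W[...,0]>box[0])&(W[...,0]<box[1])&(W[...,1]>box[2])&(W[...,1]<box[3])&(W[...,2]>zl)&(W[...,2]<zh)
        P=W[m]; r=cv2.minAreaRect(P[:,:2].astype(np.float32)); print(n,nm,len(P),r, np.median(P[:,2]).round(4))
    print(np.nanmedian(W[(W[...,0]>.4)&(W[...,0]<.43)&(abs(W[...,1])<.5)&(abs(W[...,2])<.02)],0))
E
python3 m.py
```

```text
top bottle cap 86 px 209.2 180.6 mean [0.5562 0.3053 0.1692] zmax 0.1723 bbox mid [0.557  0.3061 0.1677] [0.029 0.032 0.011]
top pip plunger 20 px 424.4 210.6 mean [ 0.4682 -0.3409  0.2415] zmax 0.2437 bbox mid [ 0.4675 -0.3415  0.2415] [0.011 0.014 0.007]
top pipb 30 px 455.0 205.8 mean [ 0.4845 -0.4301  0.2389] zmax 0.2439 bbox mid [ 0.4852 -0.4307  0.2303] [0.014 0.014 0.029]
top reader all 3970 ((0.5906540155410767, 0.27574145793914795), (0.24018117785453796, 0.25046876072883606), 13.169589042663574) 0.0788
top hood 1043 ((0.5908887982368469, 0.2738673686981201), (0.1249513030052185, 0.2458311915397644), 16.47840118408203) 0.11
top stand fork 1398 ((0.5277689695358276, -0.3485570549964905), (0.18327391147613525, 0.2489330768585205), 10.384971618652344) 0.1216
[0.41427223 0.0202396  0.0007384 ]
side bottle cap 75 px 259.2 111.4 mean [0.5531 0.3011 0.1675] zmax 0.1714 bbox mid [0.5541 0.3029 0.1643] [0.029 0.031 0.015]
side pip plunger 37 px 378.9 284.1 mean [ 0.4647 -0.3438  0.2392] zmax 0.2427 bbox mid [ 0.4653 -0.3439  0.2297] [0.012 0.012 0.027]
side pipb 52 px 412.1 312.4 mean [ 0.4814 -0.4321  0.2362] zmax 0.242 bbox mid [ 0.4817 -0.4312  0.229 ] [0.013 0.017 0.028]
side reader all 3937 ((0.5892748236656189, 0.27425143122673035), (0.2421996146440506, 0.25508102774620056), 13.151786804199219) 0.0771
side hood 901 ((0.597017765045166, 0.27189022302627563), (0.11722811311483383, 0.24391289055347443), 17.73786735534668) 0.1094
side stand fork 2539 ((0.49730145931243896, -0.3404707610607147), (0.3031902611255646, 0.15836966037750244), 78.36193084716797) 0.12
[ 4.14504106e-01 -1.13642274e-01 -2.10731675e-04]
```

```bash
cat > m2.py <<'E'
from h import *
D={n:dict(np.load(f'pics/{n}0.npz')) for n in('top','side')}
for n,d in D.items():
    W=cloud(d)
    m=(abs(W[...,2]-.066)<.006)&(W[...,0]>.42)&(W[...,0]<.68)&(W[...,1]>.1)&(W[...,1]<.42)
    m=m&(d['image'].min(2)>120)
    P=W[m]
    th0=np.deg2rad(11)
    for it in range(4):
        c,s=np.cos(th0),np.sin(th0); ex=np.array([c,s]);ey=np.array([-s,c])
        X=P[:,:2]@ex;Y=P[:,:2]@ey
        # front edge: per Y bin min X
        bins=np.arange(np.percentile(Y,3),np.percentile(Y,97),.006)
        f=[];
        for b in bins:
            q=(Y>=b)&(Y<b+.006)
            if q.sum()>3: f.append((b+.003,np.min(X[q])))
        f=np.array(f);k=np.polyfit(f[:,0],f[:,1],1);r=f[:,1]-np.polyval(k,f[:,0]);g=abs(r)<.004;k=np.polyfit(f[g,0],f[g,1],1)
        th0-=np.arctan(k[0])
    c,s=np.cos(th0),np.sin(th0); ex=np.array([c,s]);ey=np.array([-s,c]);X=P[:,:2]@ex;Y=P[:,:2]@ey
    xf=np.median([x for _,x in f[g]])
    # right / left edges using front strip
    q=(X<xf+.03);yr=[];yl=[]
    for a in np.arange(xf+.004,xf+.12,.006):
        w=(X>=a)&(X<a+.006)
        if w.sum()>3: yr.append(Y[w].min());yl.append(Y[w].max())
    print(n,'yaw',np.rad2deg(th0),'xf',xf,'yr',np.round(yr,4),'yl',np.round(yl,4))
    for nm,yc in(('from right',np.median(yr)+.125),('from left',np.median(yl[:5])-.125)):
        print(nm,(xf+.09)*ex+yc*ey)
    # cover dark
    h=d['image'].max(2)<60
    mm=h&(W[...,2]>.07)&(W[...,2]<.105)&(W[...,0]>.45)&(W[...,0]<.68)&(W[...,1]>.1)&(W[...,1]<.3)
    C=W[mm];print('cover',mm.sum(),cv2.minAreaRect(C[:,:2].astype(np.float32)),np.median(C[:,2]));R=C[C[:,2]>.09];print('ridge',len(R),R.mean(0) if len(R) else '',cv2.minAreaRect(R[:,:2].astype(np.float32)) if len(R) else '')
    # bottle body cyl
    B=W[(W[...,2]>.09)&(W[...,2]<.15)&(abs(W[...,0]-.556)<.04)&(abs(W[...,1]-.304)<.04)];print('bottle body',len(B),B.min(0),B.max(0))
    # stand fork: top z~.12
    F=W[(abs(W[...,2]-.121)<.005)&(d['image'].min(2)>100)&(W[...,0]<.6)&(W[...,0]>.36)&(W[...,1]<-.22)&(W[...,1]>-.52)];print('fork',len(F),cv2.minAreaRect(F[:,:2].astype(np.float32)))
E
python3 m2.py
```

```text
top yaw 13.281592162561726 xf 0.5191638376325823 yr [0.0082 0.0095 0.008  0.0081 0.009  0.0088 0.008  0.0093 0.0085 0.0079
 0.0094 0.0087 0.0102 0.0099 0.0084 0.0078 0.01   0.009  0.0084 0.0101] yl [0.2573 0.2568 0.2567 0.258  0.2568 0.2468 0.1704 0.207  0.204  0.2038
 0.2044 0.2049 0.204  0.205  0.2117 0.2121 0.0344 0.0336 0.0355 0.1582]
from right [0.56215047 0.27008857]
from left [0.56259821 0.26819178]
cover 673 ((0.5707416534423828, 0.22903701663017273), (0.08832847326993942, 0.11105194687843323), 12.370945930480957) 0.07944708566252053
ridge 105 [0.5976439  0.22371672 0.09722502] ((0.5839662551879883, 0.22534026205539703), (0.06397043168544769, 0.0976102352142334), 11.805219650268555)
bottle body 199 [0.51887475 0.27879042 0.0906149 ] [0.5957687  0.34382558 0.14988096]
fork 1288 ((0.49092984199523926, -0.38444727659225464), (0.09787198156118393, 0.19158026576042175), 10.413227081298828)
side yaw 13.307000231413072 xf 0.5172551968001129 yr [0.0083 0.0083 0.0055 0.0053 0.007  0.0053 0.0064 0.0065 0.0054 0.0075
 0.0059 0.0056 0.0046 0.0068 0.0063 0.0052 0.006  0.006  0.0066 0.0061] yl [0.2585 0.257  0.2539 0.2567 0.2557 0.259  0.2086 0.2046 0.2115 0.2079
 0.2101 0.2125 0.2112 0.2097 0.1474 0.1452 0.1474 0.1495 0.1565 0.1625]
from right [0.56078837 0.26729781]
from left [0.56063633 0.26794062]
cover 674 ((0.5585922598838806, 0.24520330131053925), (0.10126344114542007, 0.16631467640399933), 25.517255783081055) 0.07876450671503764
ridge 117 [0.59635146 0.22274955 0.09602438] ((0.5985110402107239, 0.23365285992622375), (0.08034732192754745, 0.07357560843229294), 73.80043029785156)
bottle body 312 [0.51817661 0.27617319 0.09071156] [0.59594994 0.34377886 0.14998843]
fork 2371 ((0.5262169241905212, -0.35313141345977783), (0.18719832599163055, 0.2397146075963974), 10.331583023071289)
```

```bash
cat > go.py <<'E'
import sys
from h import *
from scipy.spatial.transform import Rotation as Ro
# usage: go.py x y z yaw  -> shift/turn fractions from the measured pose (tool down)
x,y,z,yaw=map(float,sys.argv[1:5]); s=arm.sense()
R=Ro.from_euler('xyz',s['eef_rot'],degrees=True)
d=R.inv().apply(np.array([x,y,z])-s['eef_pos'])/.25
T=Ro.from_euler('xyz',[180,0,yaw],degrees=True)
a=(R.inv()*T).as_rotvec()/1.5
print('xyz',d.round(4),'ang',a.round(4),'pos',s['eef_pos'].round(4),s['eef_rot'].round(2),'t',s['time'],'F',s['contact_force'].round(1),'w',round(s['gripper_width'],4))
E
python3 -c "
from h import *
print(arm.pinch_z)
d=dict(np.load('pics/top0.npz'));print(proj(d,[[.5,.48,0],[.46,.5,0],[.576,.208,.062]]))"
python3 go.py .36 .44 .26 125; python3 go.py .555 .3035 .26 90
```

```text
0.0187
[[173.54005415 204.57146698]
 [166.96426685 215.64260136]
 [247.61186629 181.84906265]]
xyz [-0.7988 -0.2689 -0.1175] ang [-1.000e-03  3.000e-04  4.221e-01] pos [0.1924 0.5677 0.2305] [-179.91    0.    161.27] t 0.1 F [0.1 0.3 0.2] w 0.0855
xyz [-1.7128 -0.5356 -0.1171] ang [-9.000e-04  6.000e-04  8.293e-01] pos [0.1924 0.5677 0.2305] [-179.91    0.    161.27] t 0.1 F [0.1 0.3 0.2] w 0.0855
```

```bash
python3 -m handwheel '[{"angular":[0,0,0.42],"xyz":[-0.8,-0.27,-0.118],"hand":100},{"angular":[0,0,0.42],"xyz":[-0.8,-0.27,-0.118],"hand":100},{"angular":[0,0,0.42],"xyz":[-0.8,-0.27,-0.118],"hand":100},{"angular":[0,0,0.42],"xyz":[-0.8,-0.27,-0.118],"hand":100}]'; python3 go.py .555 .3035 .26 90
```

```text
time: 0.6
eef_pos: [0.3626, 0.438, 0.2611]
eef_rot: [180.0, 0.0, 124.8]
contact_force: [0.2, 0.5, -0.5]
gripper_width: 0.0852
xyz [-0.8812  0.3247  0.0047] ang [2.000e-04 3.000e-04 4.051e-01] pos [0.3626 0.438  0.2611] [1.7999e+02 3.0000e-02 1.2482e+02] t 0.6 F [ 0.2  0.5 -0.5] w 0.0852
```

```bash
python3 -m handwheel '[{"angular":[0,0,0.405],"xyz":[-0.881,0.325,0.005],"hand":100},{"angular":[0,0,0.405],"xyz":[-0.881,0.325,0.005],"hand":100},{"angular":[0,0,0.405],"xyz":[-0.881,0.325,0.005],"hand":100},{"angular":[0,0,0.405],"xyz":[-0.881,0.325,0.005],"hand":100},{"angular":[0,0,0.405],"xyz":[-0.881,0.325,0.005],"hand":100},{"angular":[0,0,0.405],"xyz":[-0.881,0.325,0.005],"hand":100}]'; python3 go.py .555 .3035 .117 90
```

```text
time: 1.35
eef_pos: [0.5532, 0.3068, 0.259]
eef_rot: [-179.9, 0.0, 90.4]
contact_force: [-0.8, -0.3, 0.1]
gripper_width: 0.0853
xyz [-0.0132  0.008   0.5679] ang [-0.0009  0.0001  0.0043] pos [0.5532 0.3068 0.259 ] [-1.7992e+02  1.0000e-02  9.0370e+01] t 1.35 F [-0.8 -0.3  0.1] w 0.0853
```

```bash
python3 -m handwheel '[{"angular":[0,0,0.004],"xyz":[-0.013,0.008,0.25],"hand":100},{"angular":[0,0,0.004],"xyz":[-0.013,0.008,0.4],"hand":100},{"angular":[0,0,0.004],"xyz":[-0.013,0.008,0.568],"hand":100},{"angular":[0,0,0.004],"xyz":[-0.013,0.008,0.568],"hand":100},{"angular":[0,0,0.004],"xyz":[-0.013,0.008,0.568],"hand":100}]' 30
python3 - <<'E'
from h import *
d=snap('side','s1');cv2.imwrite('pics/s1c.png',cv2.resize(d['image'][60:200,200:360,::-1],None,fx=4,fy=4))
print(arm.sense()['eef_pos'],arm.sense()['contact_force'])
E
```

```text
time: 1.98
eef_pos: [0.5557, 0.3048, 0.1192]
eef_rot: [179.9, -0.0, 90.1]
contact_force: [0.1, 0.5, 0.5]
gripper_width: 0.0856
[0.55646557 0.30494583 0.11987139] [ 0.31617252 -0.68375146 -0.16587545]
```

View pics/s1c.png

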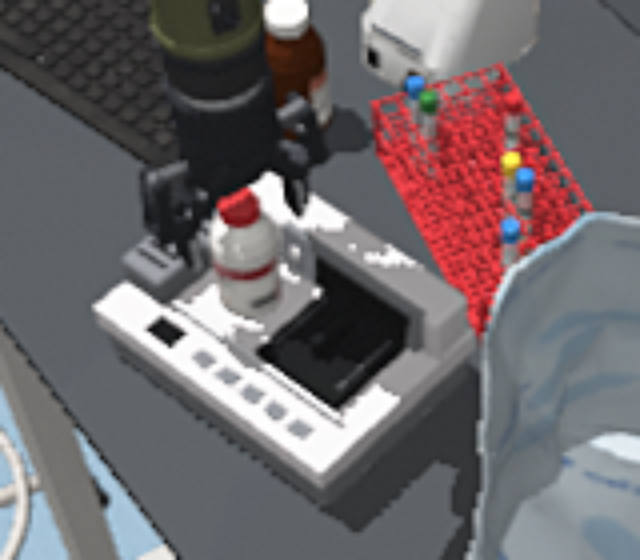

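```bash
python3 -m handwheel '[{"angular":[0,0,0],"xyz":[0,0,0],"hand":0},{"angular":[0,0,0],"xyz":[0,0,0],"hand":0},{"angular":[0,0,0],"xyz":[0,0,0],"hand":0},{"angular":[0,0,0],"xyz":[0,0,0],"hand":0},{"angular":[0,0,0],"xyz":[0,0,0],"hand":0},{"angular":[0,0,0],"xyz":[0,0,0],"hand":0},{"angular":[0,0,0],"xyz":[0,0,0],"hand":0}]' 35; python3 go.py .5 .48 .17 90
```

```text
time: 2.9
eef_pos: [0.5563, 0.3042, 0.1192]
eef_rot: [179.9, -0.1, 90.0]
contact_force: [-1.5, 0.3, 6.2]
gripper_width: 0.05
xyz [ 0.7038 -0.2245 -0.2025] ang [ 0.001  -0.001   0.0003] pos [0.5563 0.3042 0.1192] [ 1.7991e+02 -9.0000e-02  9.0020e+01] t 2.9 F [-1.5  0.3  6.2] w 0.05
```

```bash
python3 -m handwheel '[{"angular":[0,0,0],"xyz":[0,0,-0.1],"hand":0},{"angular":[0,0,0],"xyz":[0,0,-0.2],"hand":0},{"angular":[0,0,0],"xyz":[0,0,-0.3],"hand":0},{"angular":[0,0,0],"xyz":[0.15,-0.05,-0.3],"hand":0},{"angular":[0,0,0],"xyz":[0.3,-0.1,-0.3],"hand":0},{"angular":[0,0,0],"xyz":[0.5,-0.15,-0.3],"hand":0},{"angular":[0,0,0],"xyz":[0.65,-0.22,-0.3],"hand":0},{"angular":[0,0,0],"xyz":[0.704,-0.225,-0.3],"hand":0}]'; python3 go.py .5 .48 .056 90;  python3 - <<'E'
from h import *
d=snap('side','s2');cv2.imwrite('pics/s2c.png',cv2.resize(d['image'][20:180,140:340,::-1],None,fx=3.5,fy=3.5))
E
```

```text
time: 3.9
eef_pos: [0.4979, 0.4817, 0.1924]
eef_rot: [-180.0, -0.0, 90.2]
contact_force: [-0.0, -0.4, -1.2]
gripper_width: 0.0497
xyz [-0.0068  0.0086  0.5455] ang [-0.0003 -0.0001  0.0022] pos [0.4979 0.4817 0.1924] [-1.7997e+02 -1.0000e-02  9.0190e+01] t 3.9 F [-0.  -0.4 -1.2] w 0.0497
```

View pics/s2c.png

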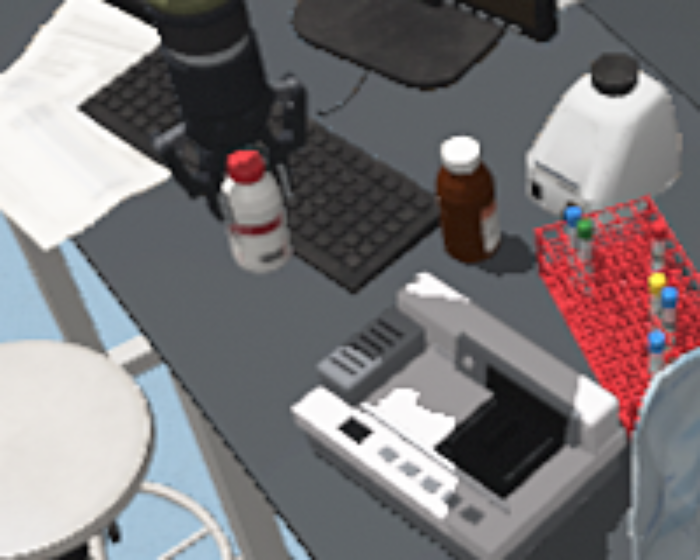

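```bash
python3 -m handwheel '[{"angular":[0,0,0],"xyz":[0,0,0.15],"hand":0},{"angular":[0,0,0],"xyz":[0,0,0.3],"hand":0},{"angular":[0,0,0],"xyz":[0,0,0.42],"hand":0},{"angular":[0,0,0],"xyz":[0,0,0.5],"hand":0},{"angular":[0,0,0],"xyz":[0,0,0.53],"hand":0},{"angular":[0,0,0],"xyz":[0,0,0.54],"hand":0},{"angular":[0,0,0],"xyz":[0,0,0.545],"hand":0},{"angular":[0,0,0],"xyz":[0,0,0.545],"hand":0}]'; python3 go.py .5 .48 .0542 90
```

```text
time: 4.95
eef_pos: [0.4998, 0.48, 0.0572]
eef_rot: [179.9, -0.0, 90.0]
contact_force: [0.1, 1.0, -1.1]
gripper_width: 0.0501
xyz [0.0001 0.0007 0.012 ] ang [ 0.0007 -0.0006  0.0003] pos [0.4998 0.48   0.0572] [ 1.7994e+02 -5.0000e-02  9.0030e+01] t 4.95 F [ 0.1  1.  -1.1] w 0.0501
```

```bash
python3 -m handwheel '[{"angular":[0,0,0],"xyz":[0,0,0.006],"hand":0},{"angular":[0,0,0],"xyz":[0,0,0.01],"hand":0},{"angular":[0,0,0],"xyz":[0,0,0.014],"hand":0},{"angular":[0,0,0],"xyz":[0,0,0.014],"hand":0}]'; python3 go.py .5 .48 .0542 90
```

```text
time: 5.45
eef_pos: [0.4995, 0.4802, 0.0542]
eef_rot: [180.0, -0.1, 90.0]
contact_force: [-3.0, -1.6, 6.6]
gripper_width: 0.0497
xyz [-0.0007  0.0021  0.0002] ang [ 0.0005 -0.0008  0.0005] pos [0.4995 0.4802 0.0542] [ 1.7996e+02 -7.0000e-02  9.0040e+01] t 5.45 F [-3.  -1.6  6.6] w 0.0497
```

Contact with the worktop; release and rise.

```bash
python3 -m handwheel '[{"angular":[0,0,0],"xyz":[0,0,0],"hand":30},{"angular":[0,0,0],"xyz":[0,0,0],"hand":95},{"angular":[0,0,0],"xyz":[0,0,0],"hand":95},{"angular":[0,0,0],"xyz":[0,0,0],"hand":95},{"angular":[0,0,0],"xyz":[0,0,0],"hand":95},{"angular":[0,0,0],"xyz":[0,0,-0.15],"hand":95},{"angular":[0,0,0],"xyz":[0,0,-0.4],"hand":95},{"angular":[0,0,0],"xyz":[0,0,-0.64],"hand":95}]'; python3 go.py .576 .208 .215 13.3;  python3 - <<'E'
from h import *
d=snap('side','s3');cv2.imwrite('pics/s3c.png',cv2.resize(d['image'][20:180,140:340,::-1],None,fx=3.5,fy=3.5))
E
```

```text
time: 6.45
eef_pos: [0.4991, 0.4794, 0.2143]
eef_rot: [-180.0, 0.0, 90.0]
contact_force: [-0.2, 1.2, 0.3]
gripper_width: 0.0809
xyz [-1.0857  0.307  -0.0025] ang [-0.000e+00  4.000e-04  8.928e-01] pos [0.4991 0.4794 0.2143] [-1.7998e+02  2.0000e-02  9.0030e+01] t 6.45 F [-0.2  1.2  0.3] w 0.0809
```

View pics/s3c.png

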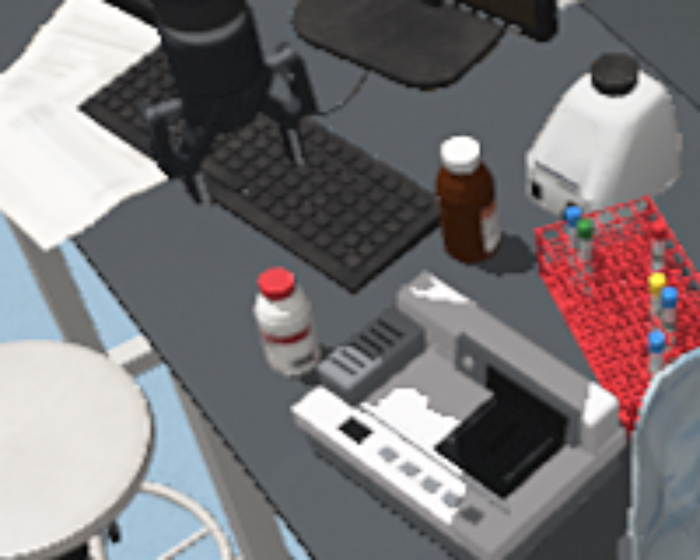

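```bash
python3 - <<'E'
from h import *
d=dict(np.load('pics/side0.npz'))
for n in('top0','side0'):
    d=dict(np.load(f'pics/{n}.npz'))
    W=cloud(d);m=(W[...,2]>.09)&(W[...,2]<.104)&(np.hypot(W[...,0]-.576,W[...,1]-.208)<.03);P=W[m];print(n,len(P),P.mean(0),cv2.minAreaRect(P[:,:2].astype(np.float32)))
d=dict(np.load('pics/s3.npz'));W=cloud(d);m=(W[...,2]>.095)&(W[...,2]<.11)&(np.hypot(W[...,0]-.5,W[...,1]-.48)<.04);print(W[m].mean(0))
E
python3 -m handwheel '[{"angular":[0,0,0.44],"xyz":[-0.54,0.15,-0.003],"hand":95},{"angular":[0,0,0.44],"xyz":[-0.54,0.15,-0.003],"hand":95},{"angular":[0,0,0.44],"xyz":[-0.54,0.15,-0.003],"hand":95},{"angular":[0,0,0.89],"xyz":[-0.95,0.27,-0.003],"hand":40},{"angular":[0,0,0.89],"xyz":[-0.95,0.27,-0.003],"hand":40},{"angular":[0,0,0.89],"xyz":[-0.95,0.27,-0.003],"hand":40},{"angular":[0,0,0.89],"xyz":[-0.95,0.27,-0.003],"hand":40},{"angular":[0,0,0.89],"xyz":[-0.95,0.27,-0.003],"hand":40}]'; python3 go.py .576 .208 .14 13.3
```

```text
top0 40 [0.57342373 0.21542549 0.09749875] ((0.5736067891120911, 0.21603211760520935), (0.03993748500943184, 0.009924360550940037), 12.262102127075195)
side0 45 [0.57168407 0.21286625 0.09574863] ((0.5717505216598511, 0.21394582092761993), (0.038926348090171814, 0.011438250541687012), 14.908806800842285)
[0.49885207 0.47844938 0.10261529]
time: 7.5
eef_pos: [0.581, 0.1982, 0.2133]
eef_rot: [-177.8, 0.1, 17.7]
contact_force: [-0.3, 0.1, 0.1]
gripper_width: 0.0345
xyz [-0.0069 -0.032   0.2949] ang [-0.0256  0.002   0.0514] pos [0.581  0.1982 0.2133] [-1.778e+02  9.000e-02  1.772e+01] t 7.5 F [-0.3  0.1  0.1] w 0.0345
```

```bash
python3 go.py .573 .214 .14 13.3; python3 -m handwheel '[{"angular":[0,0,0],"xyz":[0,0,0],"hand":40},{"angular":[0,0,0],"xyz":[0,0,0],"hand":40}]'; python3 go.py .573 .214 .14 13.3
```

```text
xyz [-0.011  -0.0585  0.2959] ang [-0.0256  0.002   0.0514] pos [0.581  0.1982 0.2133] [-1.778e+02  9.000e-02  1.772e+01] t 7.5 F [-0.3  0.1  0.1] w 0.0345
time: 7.75
eef_pos: [0.5801, 0.2011, 0.2135]
eef_rot: [-177.8, 0.1, 18.0]
contact_force: [-0.1, -0.2, -0.1]
gripper_width: 0.0337
xyz [-0.0108 -0.0463  0.2959] ang [-0.0259  0.0021  0.0543] pos [0.5801 0.2011 0.2135] [-1.7777e+02  9.0000e-02  1.7970e+01] t 7.75 F [-0.1 -0.2 -0.1] w 0.0337
```

Run:
```python
from h import *
s=arm.sense();print(s['qpos'].round(2),s['joint_velocities'].round(2),s['joint_torque'].round(1),s['eef_pos'],s['eef_rot'])
d=snap('side','s4');cv2.imwrite('pics/s4c.png',cv2.resize(d['image'][0:200,140:390,::-1],None,fx=3,fy=3))
```

```text
[ 17.92  19.95  -2.31  67.83   2.23 179.94] [ 0.4   0.1  -0.02  0.07 -0.03  0.07] [ -0.6 -55.9  33.8   0.    0.1   0. ] [0.580139   0.20111232 0.21346618] [-1.77765708e+02  8.57110147e-02  1.79711700e+01]
```

View pics/s4c.png

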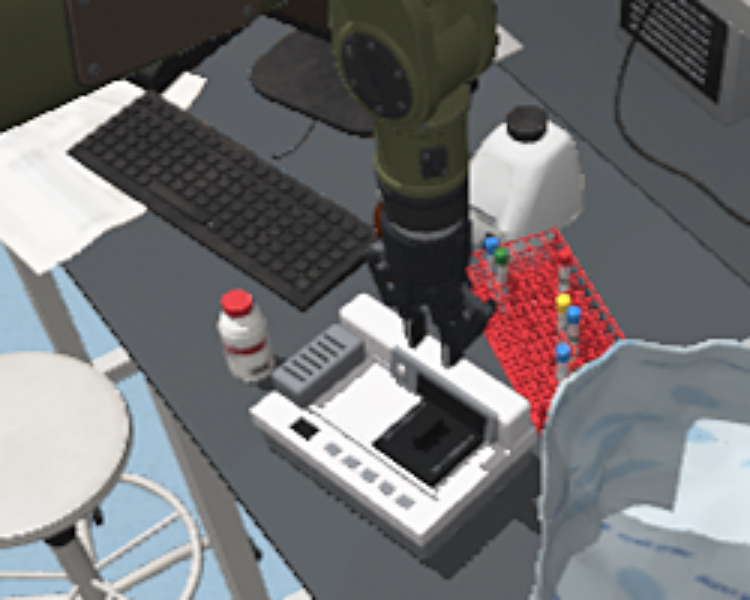

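```bash
python3 -m handwheel '[{"angular":[0.0,0,-0.95],"xyz":[-0.01,-0.046,0.1],"hand":40},{"angular":[0.0,0,-0.95],"xyz":[-0.01,-0.046,0.1],"hand":40},{"angular":[0.0,0,-0.95],"xyz":[-0.01,-0.046,0.1],"hand":40},{"angular":[0.0,0,-0.95],"xyz":[-0.01,-0.046,0.1],"hand":40},{"angular":[0.0,0,-0.95],"xyz":[-0.01,-0.046,0.1],"hand":40},{"angular":[0.0,0,-0.95],"xyz":[-0.01,-0.046,0.1],"hand":40},{"angular":[0.0,0,-0.95],"xyz":[-0.01,-0.046,0.1],"hand":40},{"angular":[0.0,0,-0.95],"xyz":[-0.01,-0.046,0.1],"hand":40}]'; python3 go.py .573 .2145 .17 193.3
```

```text
time: 8.8
eef_pos: [0.5738, 0.2125, 0.189]
eef_rot: [-179.6, -2.2, 99.9]
contact_force: [0.5, 0.1, -0.3]
gripper_width: 0.034
xyz [ 0.0056 -0.0013  0.0764] ang [ 0.0173 -0.0233 -1.0867] pos [0.5738 0.2125 0.189 ] [-179.61   -2.19   99.89] t 8.8 F [ 0.5  0.1 -0.3] w 0.034
```

```bash
python3 -m handwheel '[{"angular":[0.017,-0.023,-0.97],"xyz":[0.006,-0.001,0.07],"hand":40},{"angular":[0.017,-0.023,-0.97],"xyz":[0.006,-0.001,0.07],"hand":40},{"angular":[0.017,-0.023,-0.97],"xyz":[0.006,-0.001,0.07],"hand":40},{"angular":[0.017,-0.023,-0.97],"xyz":[0.006,-0.001,0.07],"hand":40},{"angular":[0.017,-0.023,-0.97],"xyz":[0.006,-0.001,0.07],"hand":40},{"angular":[0.017,-0.023,-0.97],"xyz":[0.006,-0.001,0.07],"hand":40},{"angular":[0.017,-0.023,-0.97],"xyz":[0.006,-0.001,0.07],"hand":40},{"angular":[0.017,-0.023,-0.97],"xyz":[0.006,-0.001,0.07],"hand":40}]'; python3 go.py .573 .2145 .13 193.3
```

```text
time: 9.8
eef_pos: [0.5731, 0.2146, 0.1715]
eef_rot: [-179.9, -0.2, -176.7]
contact_force: [0.5, -1.0, -0.5]
gripper_width: 0.0344
xyz [-0.0003  0.      0.1662] ang [-0.0007 -0.0023 -0.1161] pos [0.5731 0.2146 0.1715] [-179.92   -0.19 -176.67] t 9.8 F [ 0.5 -1.  -0.5] w 0.0344
```

```bash
python3 -m handwheel '[{"angular":[0,-0.002,-0.116],"xyz":[0,0,0.1],"hand":40},{"angular":[0,-0.002,-0.116],"xyz":[0,0,0.22],"hand":40},{"angular":[0,-0.002,-0.116],"xyz":[0,0,0.31],"hand":40},{"angular":[0,-0.002,-0.116],"xyz":[0,0,0.34],"hand":40},{"angular":[0,-0.002,-0.116],"xyz":[0,0,0.345],"hand":40},{"angular":[0,-0.002,-0.116],"xyz":[0,0,0.345],"hand":40}]' 20; python3 go.py .573 .2145 .084 193.3;  python3 - <<'E'
from h import *
d=snap('side','s5');cv2.imwrite('pics/s5c.png',cv2.resize(d['image'][40:200,190:390,::-1],None,fx=3.5,fy=3.5))
E
```

```text
time: 10.55
eef_pos: [0.5738, 0.2139, 0.0863]
eef_rot: [-180.0, 0.1, -167.1]
contact_force: [-0.4, 0.4, 0.1]
gripper_width: 0.0343
xyz [0.0026 0.0032 0.0094] ang [-0.0005  0.0007 -0.0044] pos [0.5738 0.2139 0.0863] [-1.7996e+02  6.0000e-02 -1.6708e+02] t 10.55 F [-0.4  0.4  0.1] w 0.0343
```

View pics/s5c.png

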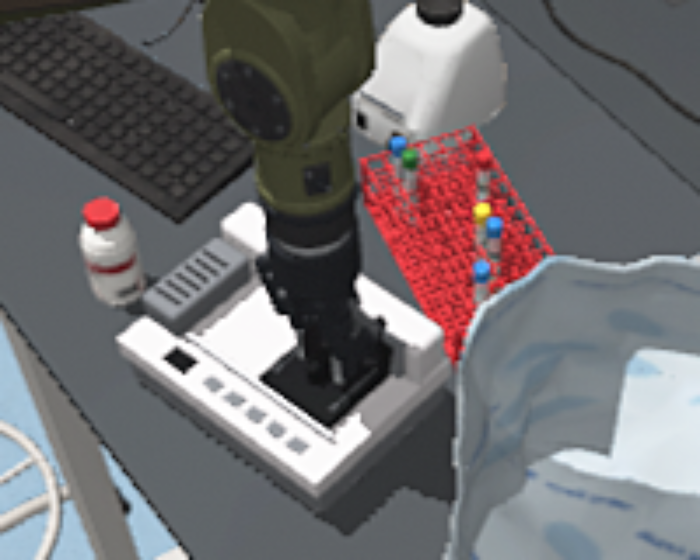

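```bash
python3 -m handwheel '[{"angular":[0,0,0],"xyz":[0,0,0],"hand":0},{"angular":[0,0,0],"xyz":[0,0,0],"hand":0},{"angular":[0,0,0],"xyz":[0,0,0],"hand":0},{"angular":[0,0,0],"xyz":[0,0,0],"hand":0},{"angular":[0,0,0],"xyz":[0,0,0],"hand":0},{"angular":[0,0,0],"xyz":[0,0,0],"hand":0}]' 20; python3 go.py .573 .2145 .084 193.3
```

```text
time: 11.35
eef_pos: [0.5737, 0.2137, 0.0862]
eef_rot: [-180.0, 0.1, -167.1]
contact_force: [-0.8, 0.0, 6.7]
gripper_width: 0.0092
xyz [0.0021 0.0037 0.0088] ang [-0.0003  0.0006 -0.0046] pos [0.5737 0.2137 0.0862] [-1.7997e+02  5.0000e-02 -1.6709e+02] t 11.35 F [-0.8  0.   6.7] w 0.0092
```

```bash
python3 -m handwheel '[{"angular":[0,0,0],"xyz":[0,0.04,0],"hand":0},{"angular":[0,0,0],"xyz":[0,0.09,0],"hand":0},{"angular":[0,0,0],"xyz":[0,0.14,0],"hand":0},{"angular":[0,0,0],"xyz":[0,0.19,0],"hand":0},{"angular":[0,0,0],"xyz":[0,0.24,0],"hand":0},{"angular":[0,0,0],"xyz":[0,0.26,0],"hand":0},{"angular":[0,0,0],"xyz":[0,0.265,0],"hand":0},{"angular":[0,0,0],"xyz":[0,0.265,0],"hand":0}]'; python3 go.py .573 .2145 .084 193.3
```

```text
time: 12.35
eef_pos: [0.5585, 0.2783, 0.0862]
eef_rot: [-180.0, 0.0, -167.1]
contact_force: [-1.7, -0.7, 6.5]
gripper_width: 0.0087
xyz [ 0.0005 -0.2616  0.0091] ang [-0.0004  0.0001 -0.0044] pos [0.5585 0.2783 0.0862] [-1.7997e+02  1.0000e-02 -1.6708e+02] t 12.35 F [-1.7 -0.7  6.5] w 0.0087
```

```bash
python3 -m handwheel '[{"angular":[0,0,0],"xyz":[0,0.012,0],"hand":0},{"angular":[0,0,0],"xyz":[0,0.02,0],"hand":0},{"angular":[0,0,0],"xyz":[0,0.028,0],"hand":0},{"angular":[0,0,0],"xyz":[0,0.028,0],"hand":0}]'; python3 go.py .573 .2145 .084 193.3;python3 -m handwheel '[{"angular":[0,0,0],"xyz":[0,0.008,0],"hand":0},{"angular":[0,0,0],"xyz":[0,0.012,0],"hand":0},{"angular":[0,0,0],"xyz":[0,0.012,0],"hand":0}]'; python3 go.py .573 .2145 .084 193.3
```

```text
time: 12.85
eef_pos: [0.5569, 0.2849, 0.0862]
eef_rot: [-180.0, 0.0, -167.1]
contact_force: [-1.8, -1.0, 6.7]
gripper_width: 0.0098
xyz [ 0.0003 -0.2888  0.0091] ang [-0.0006  0.0001 -0.0046] pos [0.5569 0.2849 0.0862] [-1.7995e+02  1.0000e-02 -1.6709e+02] t 12.85 F [-1.8 -1.   6.7] w 0.0098
time: 13.22
eef_pos: [0.5563, 0.2877, 0.0862]
eef_rot: [-179.9, 0.0, -167.1]
contact_force: [-2.0, -1.2, 6.8]
gripper_width: 0.0097
xyz [ 1.000e-04 -3.003e-01  9.100e-03] ang [-0.0007  0.0001 -0.0046] pos [0.5563 0.2877 0.0862] [-1.7994e+02  1.0000e-02 -1.6710e+02] t 13.225 F [-2.  -1.2  6.8] w 0.0097
```

```bash
python3 -m handwheel '[{"angular":[0,0,0],"xyz":[0,0.006,0],"hand":0},{"angular":[0,0,0],"xyz":[0,0.012,0],"hand":0},{"angular":[0,0,0],"xyz":[0,0.012,0],"hand":0}]'; python3 go.py .573 .2145 .084 193.3;python3 -m handwheel '[{"angular":[0,0,0],"xyz":[0,0.004,0],"hand":0},{"angular":[0,0,0],"xyz":[0,0.008,0],"hand":0},{"angular":[0,0,0],"xyz":[0,0.008,0],"hand":0}]'; python3 go.py .573 .2145 .084 193.3
```

```text
time: 13.6
eef_pos: [0.5562, 0.288, 0.0862]
eef_rot: [-179.6, 0.0, -167.2]
contact_force: [-0.5, -8.7, 9.1]
gripper_width: 0.0093
xyz [-0.0004 -0.3016  0.0106] ang [-0.0042  0.0001 -0.0055] pos [0.5562 0.288  0.0862] [-1.7964e+02  1.0000e-02 -1.6717e+02] t 13.6 F [-0.5 -8.7  9.1] w 0.0093
time: 13.98
eef_pos: [0.5562, 0.2881, 0.0862]
eef_rot: [-179.4, 0.0, -167.2]
contact_force: [1.4, -13.5, 11.0]
gripper_width: 0.0096
xyz [-0.0006 -0.3019  0.0116] ang [-0.0066  0.0002 -0.0062] pos [0.5562 0.2881 0.0862] [-1.7944e+02  2.0000e-02 -1.6723e+02] t 13.975 F [  1.4 -13.5  11. ] w 0.0096
```

```bash
python3 -m handwheel '[{"angular":[0,0,0],"xyz":[0,-0.008,0],"hand":0},{"angular":[0,0,0],"xyz":[0,-0.012,0],"hand":40},{"angular":[0,0,0],"xyz":[0,-0.012,0],"hand":40},{"angular":[0,0,0],"xyz":[0,-0.012,0],"hand":40},{"angular":[0,0,0],"xyz":[0,-0.012,-0.15],"hand":40},{"angular":[0,0,0],"xyz":[0,-0.012,-0.4],"hand":40},{"angular":[0,0,0],"xyz":[0,-0.012,-0.65],"hand":40},{"angular":[0,0,0],"xyz":[-0.25,-0.3,-0.9],"hand":60}]'; python3 go.py .42 .1 .31 190
```

```text
time: 14.98
eef_pos: [0.5976, 0.2616, 0.2867]
eef_rot: [179.9, 0.2, -166.8]
contact_force: [0.6, -0.3, 0.8]
gripper_width: 0.0503
xyz [ 0.8387 -0.4672 -0.097 ] ang [0.0008 0.0027 0.0371] pos [0.5976 0.2616 0.2867] [ 179.94    0.23 -166.81] t 14.975 F [ 0.6 -0.3  0.8] w 0.0503
```

```bash
python3 -m handwheel '[{"angular":[0,0,0.037],"xyz":[0.84,-0.467,-0.1],"hand":60},{"angular":[0,0,0.037],"xyz":[0.84,-0.467,-0.1],"hand":60},{"angular":[0,0,0.037],"xyz":[0.84,-0.467,-0.1],"hand":60},{"angular":[0,0,0.037],"xyz":[0.84,-0.467,-0.1],"hand":60},{"angular":[0,0,0.037],"xyz":[0.84,-0.467,-0.1],"hand":60},{"angular":[0,0,0.037],"xyz":[0.84,-0.467,-0.1],"hand":60}]';python3 go.py .40 -.12 .31 190
python3 - <<'E'
from h import *
for n in('top','side'):
    d=snap(n,n+'6')
    c=d['image'][140:250,170:290] if n=='top' else d['image'][80:200,210:330]
    cv2.imwrite(f'pics/{n}6c.png',cv2.resize(c[:,:,::-1],None,fx=5,fy=5,interpolation=2))
E
```

```text
time: 15.72
eef_pos: [0.4198, 0.0987, 0.3076]
eef_rot: [-180.0, 0.1, -170.3]
contact_force: [-0.1, 0.6, -0.1]
gripper_width: 0.051
xyz [ 0.2258 -0.8487 -0.0092] ang [-0.0004  0.0007 -0.0033] pos [0.4198 0.0987 0.3076] [-1.7996e+02  6.0000e-02 -1.7029e+02] t 15.725 F [-0.1  0.6 -0.1] w 0.051
```

View pics/top6c.png

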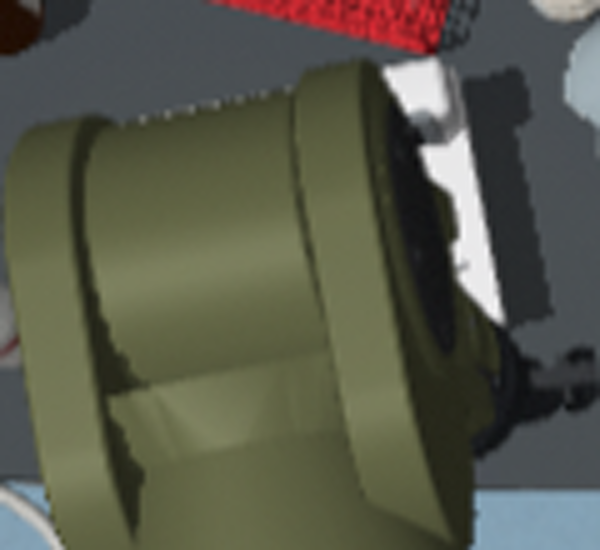

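View pics/side6c.png

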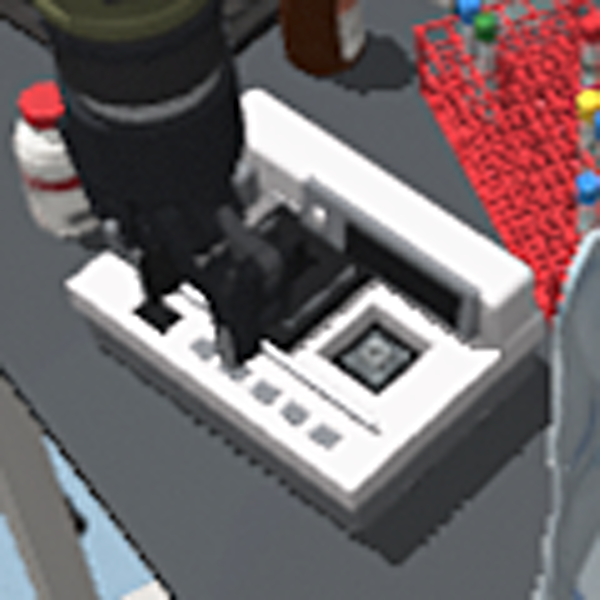

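```bash
python3 -m handwheel '[{"angular":[0,0,0],"xyz":[0.226,-0.2,-0.01],"hand":60},{"angular":[0,0,0],"xyz":[0.226,-0.4,-0.01],"hand":60},{"angular":[0,0,0],"xyz":[0.226,-0.6,-0.01],"hand":60},{"angular":[0,0,0],"xyz":[0.226,-0.85,-0.01],"hand":60},{"angular":[0,0,0],"xyz":[0.226,-0.95,-0.01],"hand":60},{"angular":[0,0,0],"xyz":[0.226,-0.95,-0.01],"hand":60}]';python3 go.py .467 -.342 .31 190
python3 - <<'E'
from h import *
for n in('top','side'):
    d=snap(n,n+'7')
    c=d['image'][140:250,170:290] if n=='top' else d['image'][100:180,250:330]
    cv2.imwrite(f'pics/{n}7c.png',cv2.resize(c[:,:,::-1],None,fx=5,fy=5,interpolation=2))
    c=d['image'][160:250,370:490] if n=='top' else d['image'][260:370,330:450]
    cv2.imwrite(f'pics/{n}7d.png',cv2.resize(c[:,:,::-1],None,fx=5,fy=5,interpolation=2))
E
```

```text
time: 16.58
eef_pos: [0.4046, -0.1464, 0.3092]
eef_rot: [-180.0, -0.1, -170.4]
contact_force: [-0.6, 0.5, -0.0]
gripper_width: 0.051
xyz [-0.1158 -0.8129 -0.0031] ang [-0.0001 -0.0012 -0.0049] pos [ 0.4046 -0.1464  0.3092] [-1.7999e+02 -1.0000e-01 -1.7042e+02] t 16.575 F [-0.6  0.5 -0. ] w 0.051
```

View pics/top7c.png

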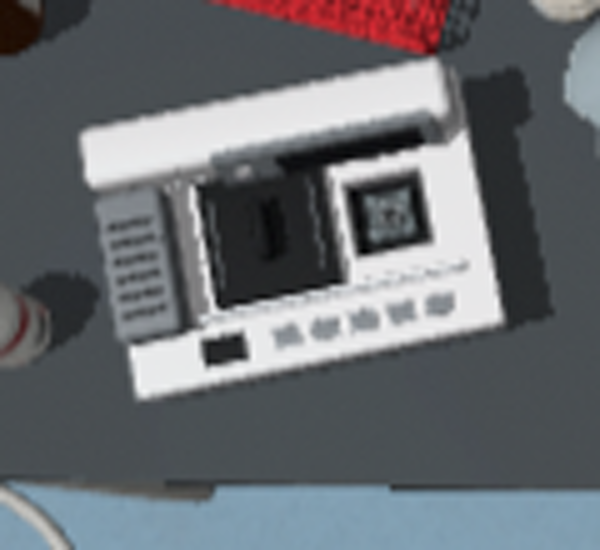

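View pics/side7c.png

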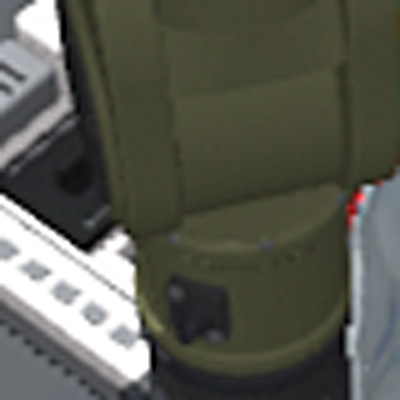

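View pics/side7d.png

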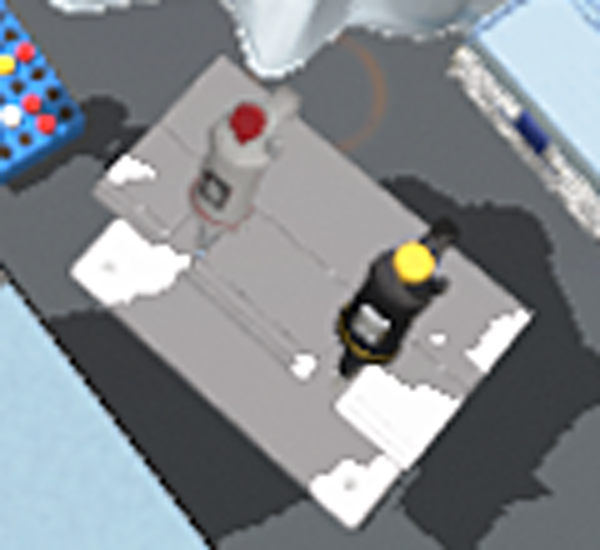

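```bash
python3 - <<'E'
from h import *
for f,cx,cy in(('top7',248,182),('side6',285,150)):
    d=dict(np.load(f'pics/{f}.npz'));g=cv2.cvtColor(d['image'],cv2.COLOR_RGB2GRAY)
    x0,y0=cx-14,cy-14;c=g[y0:cy+15,x0:cx+15];S=8
    b=cv2.resize(c,None,fx=S,fy=S,interpolation=cv2.INTER_CUBIC)
    for th in(130,160,190):
        m=(b<th).astype(np.uint8)
        m[0]=m[-1]=0
        cs,_=cv2.findContours(m,cv2.RETR_EXTERNAL,cv2.CHAIN_APPROX_NONE)
        k=[q for q in cs if cv2.pointPolygonTest(cv2.convexHull(q),(14.5*S,14.5*S),False)>=0 and cv2.contourArea(q)>2000]
        for q in k:
            r=cv2.minAreaRect(q);bx=(cv2.boxPoints(r)+.5)/S-.5+[x0,y0]
            P=np.array([ray(d,u,v,.065) for u,v in bx])[:,:2]
            print(f,th,'size',[round(float(np.linalg.norm(P[i]-P[i-1])),4) for i in range(4)],'ctr',P.mean(0).round(4), cv2.contourArea(q)/S/S)
for f,u,v in(('top7',248.2,182.4),('side6',285,150.6)):
    d=dict(np.load(f'pics/{f}.npz'));print(f,ray(d,u,v,.062))
E
python3 - <<'E'
from h import *
d=dict(np.load('pics/side6.npz'));t=dict(np.load('pics/top7.npz'))
a=cv2.resize(d['image'][135:167,265:305,::-1],None,fx=16,fy=16,interpolation=0)[:,:,:]
b=cv2.resize(t['image'][168:198,232:266,::-1],None,fx=10,fy=10,interpolation=0)
cv2.imwrite('pics/a8.png',a);cv2.imwrite('pics/b8.png',b)
E
```

```text
top7 130 size [0.0518, 0.0539, 0.0519, 0.0536] ctr [0.5741 0.2091] 226.25
top7 130 size [0.0859, 0.0993, 0.0869, 0.0992] ctr [0.5751 0.212 ] 146.71875
top7 160 size [0.0542, 0.0555, 0.0543, 0.0552] ctr [0.5742 0.2091] 242.875
top7 160 size [0.0993, 0.0882, 0.0992, 0.0871] ctr [0.5751 0.2114] 163.7265625
top7 190 size [0.0574, 0.057, 0.0575, 0.0566] ctr [0.5745 0.2091] 262.015625
top7 190 size [0.0993, 0.0899, 0.0992, 0.0888] ctr [0.5751 0.2105] 178.4765625
side6 130 size [0.0562, 0.0505, 0.0573, 0.0495] ctr [0.5705 0.2066] 181.3984375
side6 160 size [0.0603, 0.0547, 0.0616, 0.0536] ctr [0.5726 0.2079] 209.5546875
side6 190 size [0.0626, 0.0566, 0.064, 0.0554] ctr [0.5729 0.2079] 223.5234375
top7 [0.5741334  0.20589281 0.062     ]
side6 [0.57274193 0.20418373 0.062     ]
```

View pics/a8.png

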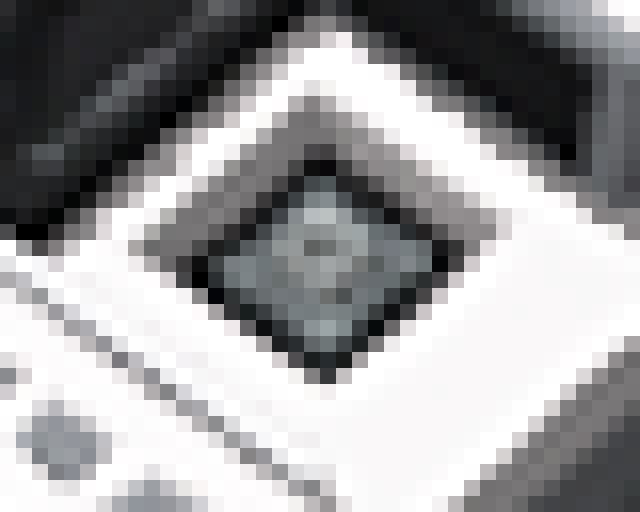

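View pics/b8.png

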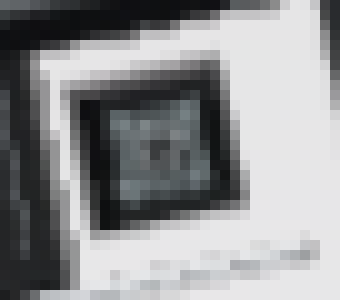

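```bash
python3 -m handwheel '[{"angular":[0,0,-0.01],"xyz":[-0.11,-0.8,-0.005],"hand":70},{"angular":[0,0,-0.01],"xyz":[-0.11,-0.8,-0.005],"hand":70},{"angular":[0,0,-0.01],"xyz":[-0.114,-0.81,-0.005],"hand":70},{"angular":[0,0,-0.01],"xyz":[-0.114,-0.81,-0.005],"hand":70},{"angular":[0,0,-0.01],"xyz":[-0.114,-0.81,-0.005],"hand":70},{"angular":[0,0,-0.01],"xyz":[-0.114,-0.81,-0.005],"hand":70}]';python3 go.py .4665 -.3425 .174 190.35
python3 - <<'E'
from h import *
d=snap('side','side9')
c=d['image'][200:370,300:460]
cv2.imwrite(f'pics/side9d.png',cv2.resize(c[:,:,::-1],None,fx=3.5,fy=3.5,interpolation=2))
E
```

```text
time: 17.42
eef_pos: [0.466, -0.3381, 0.3117]
eef_rot: [-180.0, -0.0, -169.3]
contact_force: [-0.2, 0.1, 0.3]
gripper_width: 0.0596
xyz [ 0.001  -0.0177  0.5507] ang [-0.0001 -0.0004  0.0039] pos [ 0.466  -0.3381  0.3117] [-1.7999e+02 -4.0000e-02 -1.6931e+02] t 17.425 F [-0.2  0.1  0.3] w 0.0596
```

View pics/side9d.png

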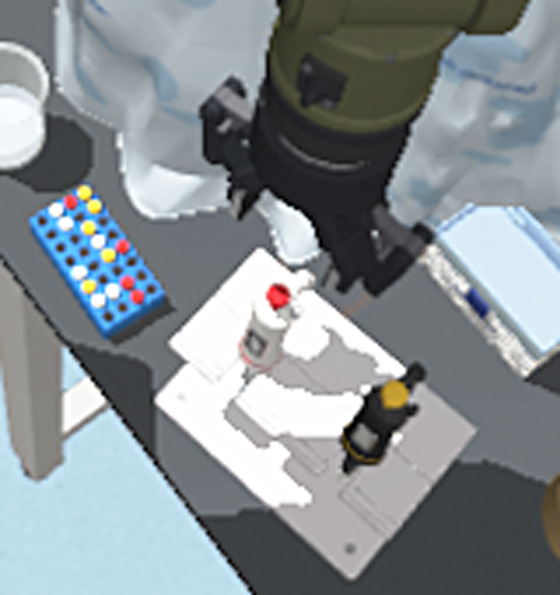

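Pipette visible at crop (278,297), gripper above it and aligned. Descend.

```bash
python3 -m handwheel '[{"angular":[0,0,0.004],"xyz":[0.001,-0.0177,0.05],"hand":75},{"angular":[0,0,0.004],"xyz":[0.001,-0.0177,0.15],"hand":75},{"angular":[0,0,0.004],"xyz":[0.001,-0.0177,0.26],"hand":75},{"angular":[0,0,0.004],"xyz":[0.001,-0.0177,0.36],"hand":75},{"angular":[0,0,0.004],"xyz":[0.001,-0.0177,0.46],"hand":75},{"angular":[0,0,0.004],"xyz":[0.001,-0.0177,0.53],"hand":75},{"angular":[0,0,0.004],"xyz":[0.001,-0.0177,0.55],"hand":75},{"angular":[0,0,0.004],"xyz":[0.001,-0.0177,0.55],"hand":75}]';python3 go.py .4665 -.3425 .174 190.35
python3 - <<'E'
from h import *
d=snap('side','side10')
c=d['image'][200:370,300:460]
cv2.imwrite(f'pics/side10d.png',cv2.resize(c[:,:,::-1],None,fx=3.5,fy=3.5,interpolation=2))
E
```

```text
time: 18.48
eef_pos: [0.4666, -0.3446, 0.1742]
eef_rot: [-179.9, -0.0, -169.8]
contact_force: [0.6, -0.9, -0.0]
gripper_width: 0.0639
xyz [-0.001   0.0082  0.0007] ang [-0.0007 -0.0002 -0.0013] pos [ 0.4666 -0.3446  0.1742] [-1.7994e+02 -2.0000e-02 -1.6976e+02] t 18.475 F [ 0.6 -0.9 -0. ] w 0.0639
```

View pics/side10d.png

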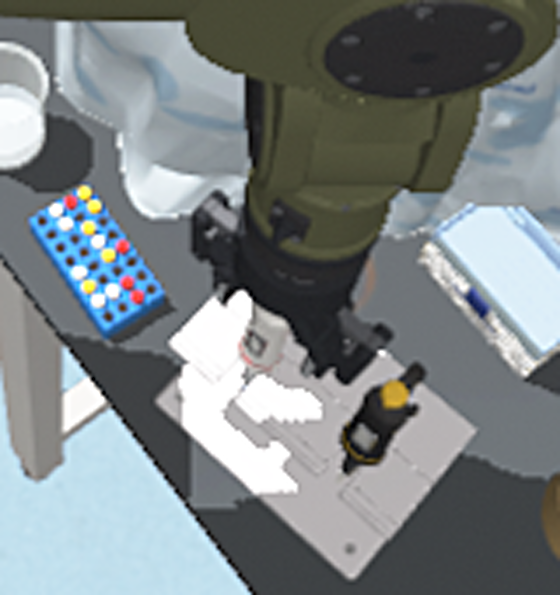

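```bash
python3 -m handwheel '[{"angular":[0,0,0],"xyz":[0,0.008,0],"hand":60},{"angular":[0,0,0],"xyz":[0,0.008,0],"hand":45},{"angular":[0,0,0],"xyz":[0,0.008,0],"hand":0},{"angular":[0,0,0],"xyz":[0,0.008,0],"hand":0},{"angular":[0,0,0],"xyz":[0,0.008,0],"hand":0},{"angular":[0,0,0],"xyz":[0,0.008,0],"hand":0},{"angular":[0,0,0],"xyz":[0,0.008,0],"hand":0},{"angular":[0,0,0],"xyz":[0,0.008,0],"hand":0}]' 40;python3 go.py .4665 -.3425 .174 190.35
```

```text
time: 19.52
eef_pos: [0.4664, -0.3428, 0.1745]
eef_rot: [-179.9, 0.0, -169.8]
contact_force: [-1.0, 0.9, 5.5]
gripper_width: 0.0267
xyz [-0.0004  0.001   0.0018] ang [-0.001   0.0001 -0.0013] pos [ 0.4664 -0.3428  0.1745] [-1.7991e+02  1.0000e-02 -1.6976e+02] t 19.525 F [-1.   0.9  5.5] w 0.0267
```

```bash
python3 -m handwheel '[{"angular":[0,0,0],"xyz":[0,0,-0.05],"hand":0},{"angular":[0,0,0],"xyz":[0,0,-0.12],"hand":0},{"angular":[0,0,0],"xyz":[0,0,-0.2],"hand":0},{"angular":[0,0,0],"xyz":[0,0,-0.3],"hand":0},{"angular":[0,0,0],"xyz":[0,0,-0.4],"hand":0},{"angular":[0,0,0],"xyz":[0,0,-0.5],"hand":0},{"angular":[0,0,0],"xyz":[0,0,-0.56],"hand":0},{"angular":[0,0,0],"xyz":[0,0,-0.56],"hand":0}]';python3 go.py .4 -.2 .32 190.35;  python3 - <<'E'
from h import *
for n in('top','side'):
    d=snap(n,n+'11')
    c=d['image'][160:250,360:490] if n=='top' else d['image'][180:370,300:460]
    cv2.imwrite(f'pics/{n}11d.png',cv2.resize(c[:,:,::-1],None,fx=3.5,fy=3.5,interpolation=2))
E
```

```text
time: 20.52
eef_pos: [0.4667, -0.3428, 0.315]
eef_rot: [-179.9, 0.0, -169.8]
contact_force: [0.8, 1.3, -1.3]
gripper_width: 0.0267
xyz [ 0.1609  0.6095 -0.0216] ang [-0.0015  0.0005 -0.0014] pos [ 0.4667 -0.3428  0.315 ] [-1.7987e+02  4.0000e-02 -1.6977e+02] t 20.525 F [ 0.8  1.3 -1.3] w 0.0267
```

View pics/side11d.png

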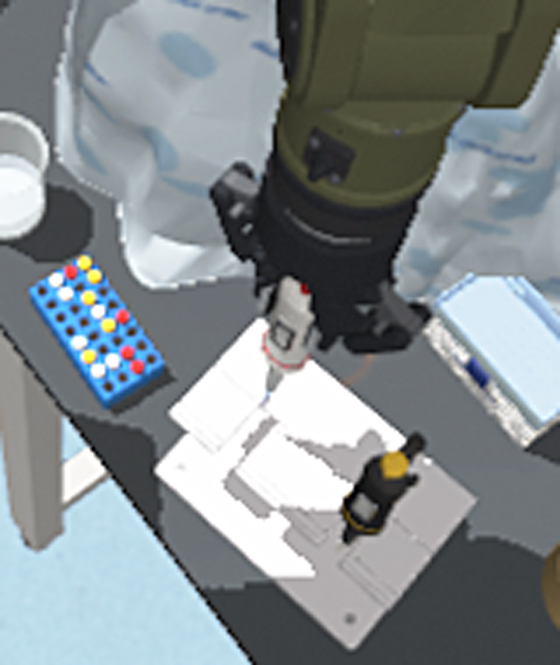

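View pics/top11d.png

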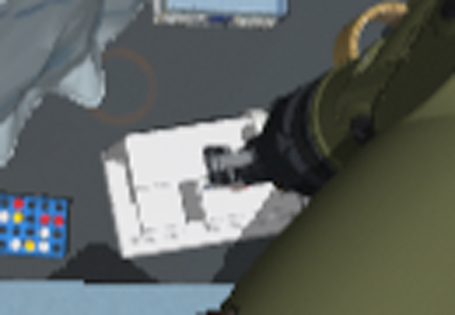

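```bash
python3 -m handwheel '[{"angular":[0,0,0],"xyz":[0.1,0.12,-0.03],"hand":0},{"angular":[0,0,0],"xyz":[0.17,0.25,-0.04],"hand":0},{"angular":[0,0,0],"xyz":[0.2,0.4,-0.04],"hand":0},{"angular":[0,0,0],"xyz":[0.19,0.55,-0.04],"hand":0},{"angular":[0,0,0],"xyz":[0.17,0.7,-0.04],"hand":0},{"angular":[0,0,0],"xyz":[0.15,0.85,-0.04],"hand":0},{"angular":[0,0,0],"xyz":[0.13,0.96,-0.04],"hand":0},{"angular":[0,0,0],"xyz":[0.12,0.99,-0.04],"hand":0}]';python3 go.py .4 .1 .32 190.35
```

```text
time: 21.62
eef_pos: [0.392, -0.103, 0.3229]
eef_rot: [-180.0, -0.1, -169.6]
contact_force: [-0.2, 0.3, -1.2]
gripper_width: 0.0262
xyz [-0.1772  0.7929  0.0108] ang [-0.0002 -0.0013  0.0001] pos [ 0.392  -0.103   0.3229] [-1.7998e+02 -1.1000e-01 -1.6965e+02] t 21.625 F [-0.2  0.3 -1.2] w 0.0262
```

```bash
python3 -m handwheel '[{"angular":[0,0,0],"xyz":[-0.03,0.15,0],"hand":0},{"angular":[0,0,0],"xyz":[-0.06,0.3,0],"hand":0},{"angular":[0,0,0],"xyz":[-0.1,0.45,0],"hand":0},{"angular":[0,0,0],"xyz":[-0.15,0.6,0],"hand":0},{"angular":[0,0,0],"xyz":[-0.21,0.74,0],"hand":0},{"angular":[0,0,0],"xyz":[-0.25,0.8,0],"hand":0},{"angular":[0,0,0],"xyz":[-0.25,0.8,0],"hand":0}]';python3 go.py .5743 .209 .32 190.35
```

```text
time: 22.5
eef_pos: [0.419, 0.1038, 0.3228]
eef_rot: [-179.9, -0.1, -169.7]
contact_force: [-0.2, -0.8, -0.9]
gripper_width: 0.0262
xyz [-0.6863  0.3031  0.0096] ang [-0.0011 -0.0012 -0.0006] pos [0.419  0.1038 0.3228] [-1.7991e+02 -1.0000e-01 -1.6970e+02] t 22.5 F [-0.2 -0.8 -0.9] w 0.0262
```

```bash
python3 -m handwheel '[{"angular":[0,0,0],"xyz":[-0.15,0.07,0],"hand":0},{"angular":[0,0,0],"xyz":[-0.3,0.13,0],"hand":0},{"angular":[0,0,0],"xyz":[-0.45,0.2,0],"hand":0},{"angular":[0,0,0],"xyz":[-0.6,0.265,0],"hand":0},{"angular":[0,0,0],"xyz":[-0.67,0.295,0.01],"hand":0},{"angular":[0,0,0],"xyz":[-0.686,0.303,0.01],"hand":0},{"angular":[0,0,0],"xyz":[-0.686,0.303,0.1],"hand":0},{"angular":[0,0,0],"xyz":[-0.686,0.303,0.1],"hand":0}]';python3 go.py .5743 .209 .2315 190.35;  python3 - <<'E'
from h import *
for n in('top','side'):
    d=snap(n,n+'12')
    c=d['image'][140:250,170:290] if n=='top' else d['image'][70:180,220:340]
    cv2.imwrite(f'pics/{n}12d.png',cv2.resize(c[:,:,::-1],None,fx=5,fy=5,interpolation=2))
E
```

```text
time: 23.5
eef_pos: [0.5726, 0.207, 0.297]
eef_rot: [-179.9, -0.2, -169.8]
contact_force: [-0.5, -0.0, -0.6]
gripper_width: 0.0266
xyz [-0.0091  0.0074  0.2621] ang [-0.0013 -0.0027 -0.0021] pos [0.5726 0.207  0.297 ] [-179.89   -0.23 -169.83] t 23.5 F [-0.5 -0.  -0.6] w 0.0266
```

View pics/side12d.png

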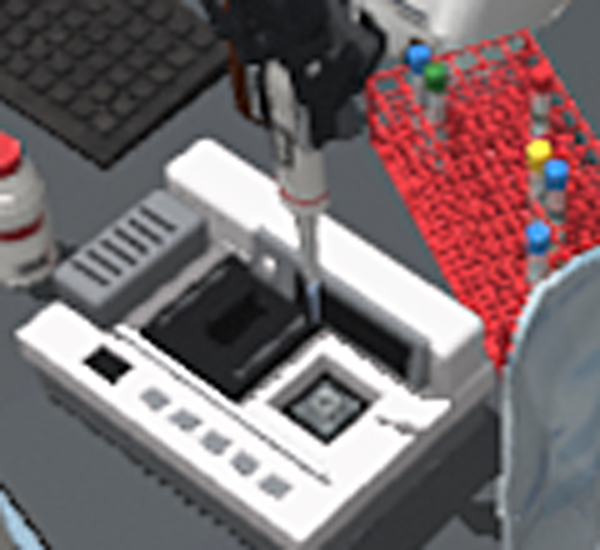

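View pics/top12d.png

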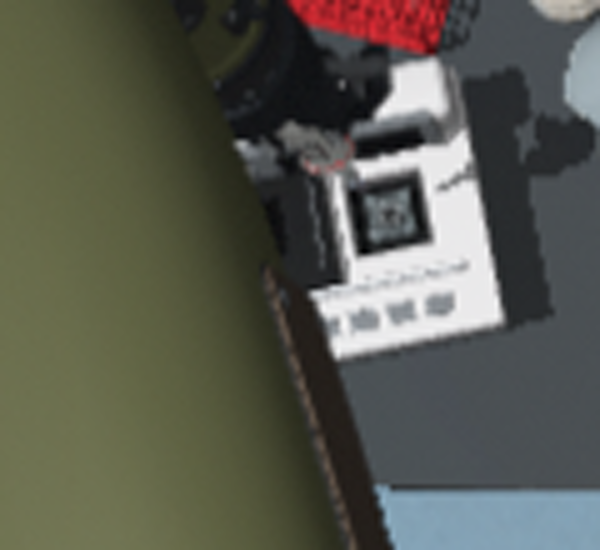

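```bash
python3 - <<'E'
from h import *
s=arm.sense();p=s['eef_pos'];print(p)
for n,o in(('side',(220,70)),('top',(170,140))):
    d=dict(np.load(f'pics/{n}12.npz'))
    q=proj(d,[[p[0],p[1],p[2]-.1595+h] for h in(0,.03,.06,.1,.117)])
    print(n,((q-o+.5)*5).round(0).tolist())
    im=cv2.resize(d['image'][o[1]:o[1]+110,o[0]:o[0]+120,::-1],None,fx=5,fy=5,interpolation=2)
    for a in (q-o+.5)*5: cv2.circle(im,(int(a[0]),int(a[1])),2,(0,255,0),-1)
    cv2.imwrite(f'pics/{n}12p.png',im[100:450,200:480])
print(ray(dict(np.load('pics/side12.npz')),220+314/5-.5,70+322/5-.5,.1375))
E
python3 -c "
import cv2,numpy as np
a=cv2.imread('pics/side12p.png');b=cv2.imread('pics/top12p.png');cv2.imwrite('pics/p12.png',np.hstack([a,b]))"
```

```text
[0.57355811 0.20768952 0.29904852]
side [[316.0, 321.0], [313.0, 287.0], [309.0, 252.0], [303.0, 203.0], [301.0, 181.0]]
top [[367.0, 192.0], [357.0, 181.0], [346.0, 171.0], [330.0, 156.0], [324.0, 149.0]]
[0.57267115 0.20916154 0.1375    ]
```

View pics/p12.png

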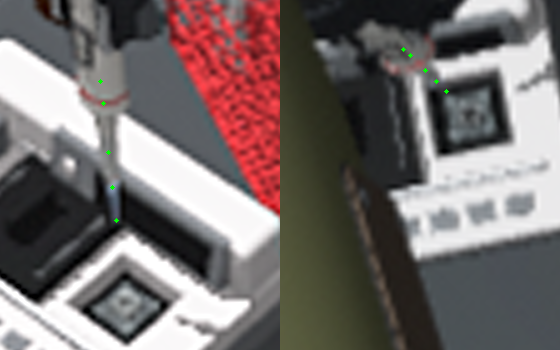

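```bash
python3 go.py .574 .2085 .2445 190.35; python3 -m handwheel '[{"angular":[0,0,0],"xyz":[-0.003,0.004,0.05],"hand":0},{"angular":[0,0,0],"xyz":[-0.003,0.004,0.1],"hand":0},{"angular":[0,0,0],"xyz":[-0.003,0.004,0.15],"hand":0},{"angular":[0,0,0],"xyz":[-0.003,0.004,0.19],"hand":0},{"angular":[0,0,0],"xyz":[-0.003,0.004,0.21],"hand":0},{"angular":[0,0,0],"xyz":[-0.003,0.004,0.213],"hand":0},{"angular":[0,0,0],"xyz":[-0.003,0.004,0.213],"hand":0},{"angular":[0,0,0],"xyz":[-0.003,0.004,0.213],"hand":0}]';cat > chk.py <<'E'
import sys
from h import *
k=sys.argv[1]
ims=[]
for n,o in(('side',(262,110)),('top',(215,155))):
    d=snap(n,n+k);p=arm.sense()['eef_pos']
    q=proj(d,[[p[0],p[1],p[2]-.1595+h] for h in(0,.03,.06,.09)])
    im=cv2.resize(d['image'][o[1]:o[1]+55,o[0]:o[0]+48,::-1],None,fx=8,fy=8,interpolation=2)
    for a in (q-o+.5)*8: cv2.circle(im,(int(a[0]),int(a[1])),1,(0,255,0),-1)
    c=proj(d,[[.5743,.209,.062]]); a=(c[0]-o+.5)*8; cv2.circle(im,(int(a[0]),int(a[1])),1,(0,0,255),-1)
    print(n,((q-o+.5)*8).round(),a)
    ims.append(im)
cv2.imwrite(f'pics/chk{k}.png',np.hstack(ims));print(p,arm.sense()['eef_rot'],arm.sense()['contact_force'])
E
python3 chk.py 13
```

```text
xyz [-0.0025  0.0032  0.2182] ang [-0.0008 -0.0005 -0.0019] pos [0.5736 0.2077 0.299 ] [-1.7993e+02 -4.0000e-02 -1.6982e+02] t 23.6 F [-0.4  0.1 -0.5] w 0.0266
time: 24.6
eef_pos: [0.5748, 0.2099, 0.2456]
eef_rot: [-180.0, 0.0, -169.8]
contact_force: [0.5, -0.5, -0.7]
gripper_width: 0.0265
side [[180. 278.]
 [174. 228.]
 [168. 176.]
 [162. 122.]] [184.46387258 319.16526034]
top [[249. 210.]
 [234. 196.]
 [218. 180.]
 [201. 164.]] [262.34242295 222.65353746]
[0.57474931 0.20982173 0.24549567] [-1.79950087e+02  8.68313208e-03 -1.69764907e+02] [-0.01329642 -0.23690205 -0.21131467]
```

View pics/chk13.png

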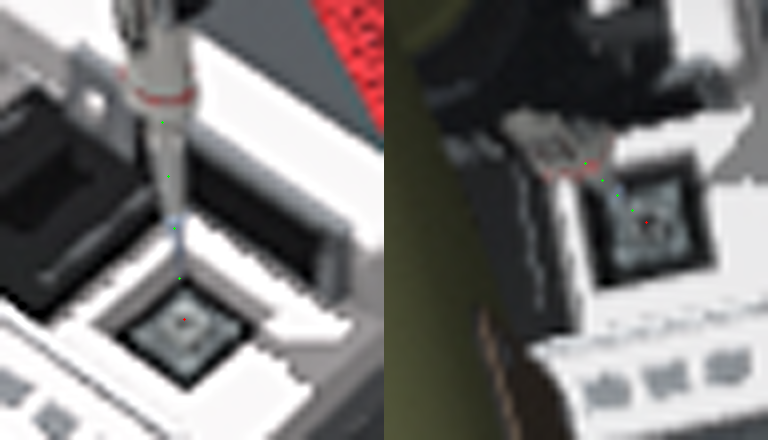

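Run:
```python
from h import *
d=dict(np.load('pics/side6.npz'))
C=np.array([(135,247),(315,88),(505,215),(328,385)])/16-.5+[265,135]
P=np.array([ray(d,u,v,.065)[:2] for u,v in C]);print(P.round(4),[np.linalg.norm(P[i]-P[i-1]).round(4) for i in range(4)],P.mean(0))
c=np.array([(320,247)])/16-.5+[265,135];print('cell mark side',ray(d,*c[0],.062),ray(d,*c[0],.0))
t=dict(np.load('pics/top7.npz'))
C=np.array([(72,95),(217,62),(245,200),(95,232)])/10-.5+[232,168]
P=np.array([ray(t,u,v,.065)[:2] for u,v in C]);print(P.round(4),[np.linalg.norm(P[i]-P[i-1]).round(4) for i in range(4)],P.mean(0))
c=np.array([(159,150)])/10-.5+[232,168];print('cell mark top',ray(t,*c[0],.062))
def rf(x,y,th=13.3,c=(.5615,.2682)):
    a=np.deg2rad(th);return np.array(c)+[x*np.cos(a)-y*np.sin(a),x*np.sin(a)+y*np.cos(a)]
for nm,dd in(('side',d),('top',t)):
    print(nm,proj(dd,[[*rf(0,-.062),.062],[.5743,.209,.062]]))
```

```text
[[0.5425 0.2268]
 [0.5934 0.2392]
 [0.6057 0.1902]
 [0.5542 0.1762]] [np.float64(0.052), np.float64(0.0524), np.float64(0.0505), np.float64(0.0534)] [0.57391935 0.20808464]
cell mark side [0.57294512 0.20731172 0.062     ] [0.59670362 0.2505466  0.        ]
[[0.5915 0.2387]
 [0.6042 0.1898]
 [0.5565 0.1779]
 [0.5444 0.2282]] [np.float64(0.0483), np.float64(0.0505), np.float64(0.0491), np.float64(0.0518)] [0.57415064 0.2086195 ]
cell mark top [0.57372428 0.20860343 0.062     ]
side [[285.14346121 149.40776592]
 [284.55798407 149.39565754]]
top [[247.64833683 181.91812191]
 [247.29280287 182.33169218]]
```

```bash
python3 go.py .574 .2084 .233 190.35; python3 -m handwheel '[{"angular":[0,0,0],"xyz":[0.004,-0.005,0.02],"hand":0},{"angular":[0,0,0],"xyz":[0.004,-0.005,0.04],"hand":0},{"angular":[0,0,0],"xyz":[0.004,-0.005,0.05],"hand":0},{"angular":[0,0,0],"xyz":[0.004,-0.005,0.05],"hand":0},{"angular":[0,0,0],"xyz":[0.004,-0.005,0.05],"hand":0}]'; python3 chk.py 14; python3 go.py .574 .2084 .233 190.35
```

```text
xyz [ 0.004 -0.005  0.05 ] ang [-0.0006  0.0001 -0.0013] pos [0.5747 0.2098 0.2455] [-1.7995e+02  1.0000e-02 -1.6976e+02] t 24.7 F [-0.  -0.2 -0.2] w 0.0267
time: 25.32
eef_pos: [0.5738, 0.2084, 0.2327]
eef_rot: [-179.9, -0.0, -169.8]
contact_force: [0.4, 0.3, -0.9]
gripper_width: 0.0269
side [[182. 303.]
 [177. 254.]
 [171. 202.]
 [165. 149.]] [184.46387258 319.16526034]
top [[258. 218.]
 [244. 204.]
 [228. 189.]
 [212. 173.]] [262.34242295 222.65353746]
[0.57387739 0.20840326 0.23279493] [-1.79947966e+02 -1.20849021e-02 -1.69763869e+02] [-0.49630676  0.02896959 -0.76918802]
xyz [-0.0005 -0.0001 -0.0008] ang [-0.0006 -0.0001 -0.0013] pos [0.5739 0.2084 0.2328] [-1.7995e+02 -1.0000e-02 -1.6976e+02] t 25.425 F [-0.5  0.  -0.8] w 0.0265
```

View pics/chk14.png

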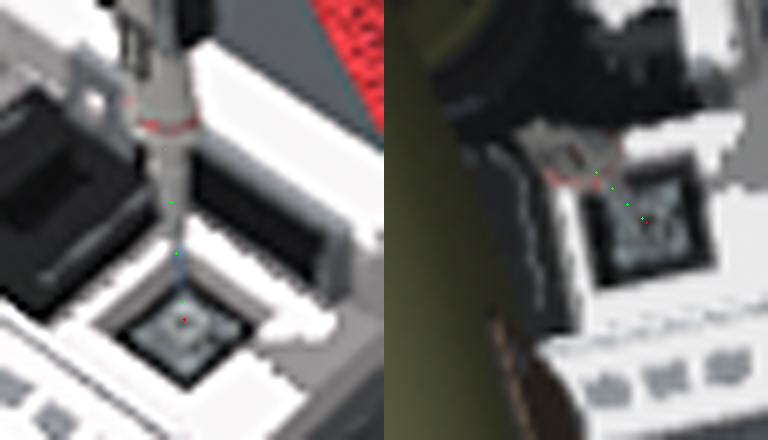

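Run:
```python
from h import *
ims=[]
for n,o in(('side14',(272,120)),('top14',(228,162))):
    d=dict(np.load(f'pics/{n}.npz'));im=cv2.resize(d['image'][o[1]:o[1]+34,o[0]:o[0]+28,::-1],None,fx=14,fy=14,interpolation=cv2.INTER_CUBIC)
    p=[.5739,.2084,.2328];q=proj(d,[[p[0],p[1],p[2]-.1595+h] for h in(0,.1,.117)]);print(n,((q-o+.5)*14).round())
    ims.append(im)
cv2.imwrite('pics/z14.png',np.hstack(ims))
W=cloud(dict(np.load('pics/top14.npz')))
for n in('top14','side14'):
    d=dict(np.load(f'pics/{n}.npz'));W=cloud(d)
    for a,b in((.08,.1),(.1,.12),(.12,.14),(.14,.17),(.17,.19)):
        m=(W[...,2]>a)&(W[...,2]<b)&(np.hypot(W[...,0]-.574,W[...,1]-.2084)<.024)&(d['image'].max(2)>110);P=W[m]
        if len(P): print(n,a,b,len(P),P.mean(0).round(4),P.min(0).round(4),P.max(0).round(4))
```

```text
side14 [[179. 390.]
 [145.  89.]
 [139.  34.]]
top14 [[270. 284.]
 [179. 195.]
 [162. 178.]]
top14 0.14 0.17 1 [0.5699 0.2072 0.1537] [0.5699 0.2072 0.1537] [0.5699 0.2072 0.1537]
top14 0.17 0.19 11 [0.5699 0.2044 0.1862] [0.563  0.1935 0.1802] [0.5821 0.2228 0.1896]
side14 0.08 0.1 3 [0.5742 0.206  0.0951] [0.5732 0.2036 0.092 ] [0.5754 0.2077 0.0981]
side14 0.1 0.12 10 [0.5745 0.2044 0.1115] [0.5722 0.2015 0.1025] [0.5777 0.2089 0.1195]
side14 0.12 0.14 11 [0.5722 0.2036 0.1314] [0.5689 0.1988 0.1219] [0.5776 0.2083 0.1388]
side14 0.14 0.17 21 [0.5717 0.203  0.1557] [0.5679 0.1989 0.1405] [0.5755 0.2088 0.1676]
side14 0.17 0.19 31 [0.5712 0.1983 0.184 ] [0.5629 0.1909 0.1701] [0.5875 0.2122 0.189 ]
```

View pics/z14.png

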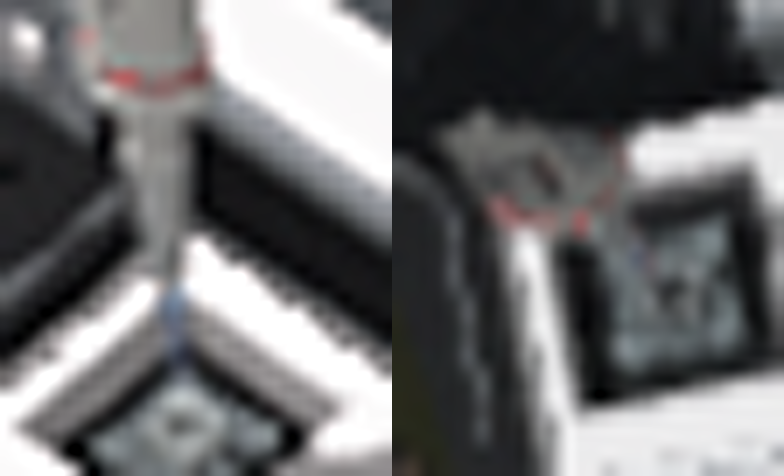

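```bash
python3 -m handwheel '[{"angular":[0,0,0],"xyz":[0,0,0],"hand":0},{"angular":[0,0,0],"xyz":[0,0,0],"hand":0},{"angular":[0,0,0],"xyz":[0,0,0],"hand":0},{"angular":[0,0,0],"xyz":[0,0,0],"hand":0}]'
python3 - <<'E'
from h import *
d=snap('side','s15');W=cloud(d)
h=cv2.cvtColor(d['image'],cv2.COLOR_RGB2HSV);m=(h[...,1]>120)&((h[...,0]<8)|(h[...,0]>170))&(np.hypot(W[...,0]-.5,W[...,1]-.48)<.04)&(W[...,2]>.08);print('cap',W[m].mean(0))
m=(W[...,2]>.092)&(W[...,2]<.102)&(np.hypot(W[...,0]-.556,W[...,1]-.288)<.03)&(d['image'].max(2)<70);print('ridge',m.sum(),W[m].mean(0))
s=arm.sense();print(s['eef_pos'],s['joint_velocities'].round(2))
E
```

```text
time: 25.92
eef_pos: [0.5738, 0.2084, 0.2326]
eef_rot: [-179.9, -0.0, -169.8]
contact_force: [-0.7, 0.1, -1.4]
gripper_width: 0.0267
cap [0.49713861 0.47771828 0.10211477]
ridge 36 [0.5548011  0.28368574 0.09670227]
[0.57375483 0.20831953 0.23263796] [-0.    0.11  0.03  0.03 -0.02 -0.04]
```

View pics/s15.png

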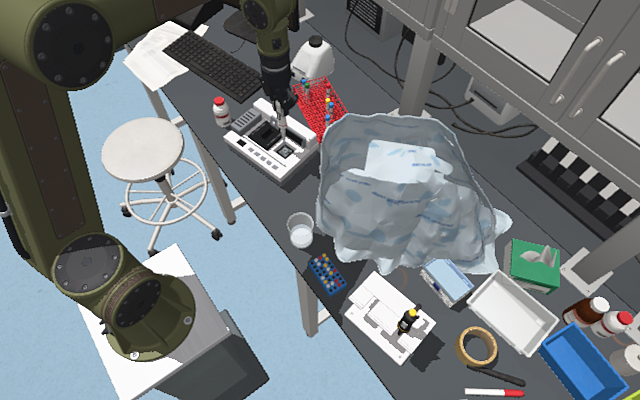

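Run:
```python
from h import *
d=dict(np.load('pics/top7.npz'));W=cloud(d)
m=(W[...,2]>.091)&(W[...,2]<.104)&(np.hypot(W[...,0]-.556,W[...,1]-.287)<.026)&(d['image'].max(2)<80);P=W[m]
print(m.sum(),P.mean(0),cv2.minAreaRect(P[:,:2].astype(np.float32)))
r=np.array(cv2.minAreaRect(P[:,:2].astype(np.float32))[0]);v=r-[.5742,.2088];a=np.deg2rad(13.3);print('cover est',-v[0]*np.sin(a)+v[1]*np.cos(a),v[0]*np.cos(a)+v[1]*np.sin(a))
```

```text
36 [0.55686385 0.28582568 0.09692806] ((0.5580147504806519, 0.28596001863479614), (0.03744814172387123, 0.009786959737539291), 12.900090217590332)
cover est 0.07881391235671996 0.0019994991255089106
```

```bash
python3 -c "
from workcell import arm
print(arm.sense()['joint_velocities'].round(2)); print(arm.job_done())"
```

```text
[-0.    0.11  0.03  0.03 -0.02 -0.04]
the job is handed in; nothing more can be done
None
```

I did all the steps in order and handed the job in at about 26 s, well inside the 67 s limit. The arm is still holding the pipette over the cell. The hand-in gave no verdict.

- **Bottle:** it stands upright and let go on the worktop at about (0.50, 0.48), well to the left of the photometer. The last picture still shows its cap at a height of 0.10 m.
- **Cover:** I gripped the ridge and slid it until it hit its stop, where the side force rose to about 14 N. The top camera put it about 79 mm open and the side camera about 78 mm. The drag itself was only about 76 mm, because the pictures suggest the cover was already about 5 mm open at the start.
- **Pipette:** I lifted it from the left slot, carried it in front of the microscope, and stopped with its tip about 11 mm above the cell mouth. It looked upright in both cameras. The grip reads 26.7 mm on the 27 mm body at 40 N, and I saw no sign of the pipette touching the photometer.
- **Other things:** in the last picture the beaker, the microtube rack and the black pipette look undisturbed. I did not measure their positions again.

**Disagreements:** the two cameras and the cover's stop put the cell centre within about 2 mm of each other. The top view hints that the tip may be 1 to 1.5 mm too far left, which is inside the 4.5 mm allowed.

**Slip:** my first turn towards the cover ran the last joint to its 180° limit, so I turned the other way. Nothing was touched.

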